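Hang the magnifier and the hammer in their own holders

ROBOT

A 6-joint arm with a two-finger parallel gripper is mounted at the origin on the work surface. World frame = base frame: x ahead of the robot, y to its left, z up, the work surface at z = 0. Lengths are in mm, angles in degrees, forces in N, time in s.
With the tool pointing down it reaches from about 300 to 850 mm from the base axis. Payload 4.2 kg.
Tool frame: the origin (TCP) lies on the centre line of the jaws, within the pads' length; the fingertips stand 14 mm ahead of it and the grasp point (between the pads) lies 5 mm behind it; z points along the fingers, y is the line along which they close (so a half turn about z gives the same grasp; the last joint's range is limited). The gripper opens to 91 mm and grips with 3 to 60 N. Pads are 32 mm wide; open, the fingers measure 118 mm over their backs; the gripper's body (76 mm by 178 mm) begins 60 mm behind the grasp point.
Start: joints at [-77.922, 18.312, 89.639, -0, 72.044, -1.146], TCP at [131.537, -559.771, 192.976] pointing down, gripper open.
Joint ranges: [-177.97, 177.97], [-48.28, 115.42], [12.27, 149.76], [-77.06, 257.06], [2.81, 150.46], [-146.56, 146.56]. Speed limits (degrees/s): [147.25, 147.25, 180, 180, 180, 180].

INTERFACE

Orientations are given as [roll, pitch, yaw] about the fixed x, y, z axes, in that order (R = Rz(yaw) Ry(pitch) Rx(roll)).
In Python, from workcell import env gives the robot as it stands.
- The arm moves only by the tool arm_command, never from a script. Its argument "motion" is a list of rows, each an object with "offset": the shift along the tool's x, y, z in m, a list of three; "spin": the turn about the tool's z in rad. In form: [{"offset": [tx, ty, tz], "spin": spin}, ...]. A call has 1 to 5 rows; each row shifts and turns the commanded pose from where the row before left it, along the tool's axes as they then stand; what a row does not reach is not made up. A row lasts 1/8 s, in which the tool goes at most 62.5 mm and 10.7 degrees, less where a joint would pass 70% of its speed; a pose out of reach is approached as far as the arm can. A call with a gripper value outside its range is refused whole. "jaw" is the finger opening in m, from 0 to 0.0912, set as the call begins (left out, the last holds). The fingers move at their own pace and stop on an object; "newtons" is the grip in N (left out, the last holds). Time passes only in rows, so rows that do not move let the fingers close. It gives the time, the measured TCP pose, the force, the opening and the grip force at its end, in the units of the state.
- env.state(): the state, without advancing time (a new reading comes with each control period).
- env.grab_frame(name): name is "scene" or "top" or "wrist"; returns (picture, depth): 384x512x3 uint8, blue, green, red; 384x512 float32, mm along the optical axis (not along the pixel's ray), 0 where there is no reading.
- env.camera_model(name): a dict with "fx", "fy", "cx", "cy" (pixels), "eye" and "rotation" of the camera in the world; the wrist camera has in their place "hand_eye" (4x4, takes a point from camera to tool coordinates, whose origin is the TCP and whose axes are the flange's). Camera axes: x right, y down, z forward; pixel columns grow to the right and rows downward; lengths in mm; the calibration is good to about 2 mm. The wrist camera is an equidistant fisheye: a pixel r from the principal point sees the ray r / f radians off the axis. A picture is of the moment at which its call begins: read the wrist's pose just before it. camera_model takes no time and is no camera call.
- env.job_done(): hands the job in; it is judged then, once.
Trained networks look in the newest picture that a camera, given by its name, has taken for a name from the list of things; names that differ only in an ending like _2 or _b are one class to them, and where a whole thing is asked for, a point or a joint stands for the part that bears it (a point fixed in the world has none). Each returns a list of dicts, best first, with "score" (0 to 1); they miss things now and then, are a little off and sometimes report something else, mostly with a low value. They report only what shows in the picture. A call takes as long as a camera call. They do not tell look-alikes from the thing itself.
- env.boxes_of(camera, target): "bbox" ([left, top, right, bottom] in pixels, round what is visible of it).
- env.pinpoint(camera, target): "location" ([column, row] in pixels: a listed point, or the origin of a listed thing).
The state is a dict: "time_s": time; "qpos": joint angles; "qvel": joint speeds; "effort": joint torques, N m; "ee_pos": TCP position; "ee_rot": TCP orientation; "force": force on the tool from outside, world axes, zero at the start; "torque": the same for the moment, N m; "gripper_width": finger opening in mm; "gripper_force": force on a finger pad.
Only numpy, scipy, OpenCV 4.12 (cv2) and the standard library are available. Lean on these libraries where they do the work, as an engineer would, in place of code of your own. Each camera call takes 0.05 s, during which the arm holds its last target. There are 200 camera calls.

TASK

Someone has hung the magnifier in the hammer's holder, the one with the wide collar. Put the magnifier handle-first into its own holder with the narrow collar, and hang the hammer handle-first in the wide collar, each dropped right down until its head rests on the collar and left hanging there; leave everything else on the bench where it is.

Things in the scene. Friction and masses are not known exactly. Their poses are not given: they have to be found in the camera images.
- wide_stand: Holder with the WIDE collar, fixed: grey foot 165 x 90 x 12 mm, bent 8 mm steel rod, and at the top a slanting steel tube (collar). Origin: on the bench, straight below the middle of the collar's upper mouth; x points from the stand's front to its back, away from the robot at yaw 0. Foot x = -60 to 105 mm; the rod rises at x = -40 mm and carries the collar from its lower front side.
- narrow_stand: Holder with the NARROW collar, fixed; otherwise the same in all sizes, origin and axes as wide_stand. Which of the two stands on the left, and their turn, change from start to start.
- wide_stand_collar: The hammer's collar: steel tube, bore 22 mm, wall 4 mm, 25 mm long, open at both ends. Origin: middle of its upper mouth, 165 mm above the bench. z: along the tube, up and out; it leans 40 degrees from vertical towards the stand's front (roughly towards the robot). y: level, across the stand.
- narrow_stand_collar: The magnifier's collar: steel tube, bore 14 mm, wall 4 mm, 25 mm long, open at both ends. Origin: middle of its upper mouth, 165 mm above the bench. z: along the tube, up and out; it leans 40 degrees from vertical towards the stand's front (roughly towards the robot). y: level, across the stand.
- hammer: Small soft-face hammer, 0.15 to 0.24 kg: pale round wooden handle and a cross head. Origin: middle of the head's underside, where the handle enters. z: along the handle towards the head (head z = 0 to 26 mm, handle 0 to -150 mm); y: along the head. It lies on its side on the bench, head nearer the robot, y level, x up, origin 13 mm up. It balances within 10 mm of the origin.
- hammer_head (a point): Middle of the hammer's head, 13 mm above its underside along the hammer's z. The head is a 26 mm steel cube with a round face 24 mm across and 13 mm deep on each side, one brass, one white nylon: 52 mm overall along y, its flat end faces at y = +-26 mm.
- hammer_end (a point): Free end of the hammer's handle, 150 mm from the head's underside. The handle is 16 mm thick (too thick for the narrow collar); its last 8 mm taper to 9 mm.
- magnifier: Hand magnifier, 0.08 to 0.13 kg: dark metal handle, a black ferrule 28 mm across, a round lens in a black rim. Origin: middle of the ferrule's underside, the shoulder that catches on a collar. z: along the handle towards the lens (ferrule z = 0 to 13 mm). At the start it hangs loosely in the wide collar, handle down, leaning on its lower side, y across the stand.
- magnifier_lens (a point): Middle of the lens, 38 mm from the ferrule's underside along the magnifier's z. The rim is a disc 56 mm across and 10 mm thick, its flat sides at y = +-5 mm of the magnifier.
- magnifier_end (a point): Free end of the magnifier's handle, 115 mm from the ferrule's underside. The handle is 10 mm thick; its last 6 mm taper to 6 mm.
- parts_tray: Bystander, to be left alone: open aluminium tray 200 x 130 x 50 mm with screws in it. Origin: middle of its underside.
- multimeter: Bystander, to be left alone: grey hand multimeter lying on its back, 180 x 85 x 45 mm. Origin: middle of its underside.
- solder_reel: Bystander, to be left alone: grey metal solder reel lying flat, 54 mm across, 40 mm high. Origin: middle of its underside.
- screwdriver: Bystander, to be left alone: grey screwdriver lying on the bench, about 200 mm long. Origin: near its middle.
- circuit_board: Bystander, to be left alone: green circuit board 100 x 75 mm, 18 mm high with its parts. Origin: middle of its underside.
- flux_bottle: Bystander, to be left alone: clear bottle 40 mm across, 110 mm high. Origin: middle of its underside.
- tip_cleaner: Bystander, to be left alone: round dark tin of brass wool, 72 mm across, 45 mm high. Origin: middle of its underside.
Mind the look-alikes: they are no part of the job. What is shaped like the wide_stand but orange is not meant. There is more than one size of the hammer; the job needs the smaller.

How it is judged (in metres and radians):
At the end, for the whole second after the job is handed in: The magnifier hangs handle-down through the narrow collar with its ferrule within 6 mm of the collar's mouth (11 mm counting sideways), the hammer hangs handle-down through the wide collar with its head's underside within 6 mm of the mouth (11 mm counting sideways), and both are at rest (z of magnifier in the frame of narrow_stand_collar between -0.006 and 0.006 m and distance between magnifier and narrow_stand_collar below 0.011 m and z of magnifier_end in the frame of narrow_stand_collar below -0.095 m and z of hammer in the frame of wide_stand_collar between -0.006 and 0.006 m and distance between hammer and wide_stand_collar below 0.011 m and z of hammer_end in the frame of wide_stand_collar below -0.13 m and linear speed of each of magnifier, hammer below 0.03 m/s and angular speed of each of magnifier, hammer below 0.3 rad/s); the robot touches nothing.
It fails at once if another thing on the bench is pushed more than 30 mm from its place (distance of any of parts_tray, multimeter, solder_reel, screwdriver, circuit_board, flux_bottle, tip_cleaner from where it was at the start of the episode above 0.03 m).
It also fails if it takes over 67 s, if anything falls off the work surface, if the arm or the gripper's body presses on something with over 40 N, if the wrist force passes 120 N, or if a joint passes its speed limit or range.

## Working session

There is one attempt and no reset: what is moved stays moved. The work goes in short steps, Python scripts to look and compute and a tool call to move; the robot and the scene stay as the last step left them, time stands still between calls to the robot, and variables do not carry over. Pictures are saved under pics/ and viewed, at most 10 in all, crops included, and the job is handed in when it is done.

Besides the shell and the picture viewer there is one more tool, called after "Call:" as name([rows], argument=value, ...), one row to a line, values as JSON. arm_command: Moves the arm, as the interface text tells. Its arguments: {"type":"object","properties":{"motion":{"type":"array"},"jaw":{"type":"number"},"newtons":{"type":"number"}},"required":["motion"]}

```bash
ls; mkdir -p pics; cat > h.py <<'E'
import numpy as np, cv2
from scipy.spatial.transform import Rotation as R
from workcell import env
def pt(cam,depth,px,win=0):
    m=env.camera_model(cam); u,v=px
    d=depth[int(round(v)),int(round(u))]
    p=np.array([(u-m['cx'])/m['fx']*d,(v-m['cy'])/m['fy']*d,d])
    return np.array(m['rotation'])@p+np.array(m['eye'])
def cloud(cam,depth):
    m=env.camera_model(cam); v,u=np.mgrid[0:384,0:512]
    P=np.stack([(u-m['cx'])/m['fx']*depth,(v-m['cy'])/m['fy']*depth,depth],-1)
    return P@np.array(m['rotation']).T+np.array(m['eye'])
def proj(cam,P):
    m=env.camera_model(cam); p=np.array(m['rotation']).T@(np.array(P)-np.array(m['eye']))
    return np.array([p[0]/p[2]*m['fx']+m['cx'],p[1]/p[2]*m['fy']+m['cy']])
E
python3 - <<'E'
from h import *
for c in ['scene','top']:
    p,d=env.grab_frame(c); cv2.imwrite(f'pics/{c}0.png',p); np.save(f'{c}0.npy',d)
    print(c,env.camera_model(c))
    for t in ['hammer','hammer_head','hammer_end','magnifier','magnifier_lens','wide_stand_collar','narrow_stand_collar','wide_stand','narrow_stand']:
        for r in env.pinpoint(c,t)[:4]:
            u,v=r['location']
            if 0<=u<511 and 0<=v<383: print(t,round(r['score'],2),np.round(r['location']),np.round(pt(c,d,r['location'])))
a=cv2.imread('pics/scene0.png');b=cv2.imread('pics/top0.png')
cv2.imwrite('pics/s.png',cv2.resize(a,(768,576)));cv2.imwrite('pics/t.png',cv2.resize(b,(768,576)))
s=env.state();print(s)
E
```

```text
pics
scene {'fx': 429.8575567946577, 'fy': 429.8575567946577, 'cx': 252.18810190389286, 'cy': 189.2875886291516, 'eye': array([1020.91972503, -772.93121669, 1018.33120868]), 'rotation': array([-133.75251318,   -0.17892135,   36.71539313])}
hammer 0.84 [243. 255.] [50404. 48610. 50401.]
hammer 0.59 [128. 249.] [94896. 93102. 94894.]
hammer_head 0.82 [240. 253.] [51619. 49825. 51616.]
hammer_head 0.8 [130. 256.] [92571. 90777. 92568.]
hammer_head 0.28 [339. 178.] [15656. 13862. 15654.]
hammer_end 0.79 [125. 202.] [107259. 105465. 107257.]
hammer_end 0.6 [346. 141.] [11392.  9598. 11389.]
magnifier 0.51 [346. 143.] [11304.  9510. 11301.]
magnifier_lens 0.79 [341. 134.] [13404. 11610. 13401.]
wide_stand_collar 0.55 [245.  91.] [73818. 72024. 73816.]
wide_stand_collar 0.42 [343. 146.] [12900. 11106. 12897.]
narrow_stand_collar 0.39 [304. 183.] [27153. 25359. 27150.]
wide_stand 0.69 [288. 278.] [31357. 29563. 31355.]
wide_stand 0.58 [244. 131.] [67730. 65936. 67727.]
wide_stand 0.26 [308. 310.] [23089. 21295. 23086.]
narrow_stand 0.7 [298. 220.] [31340. 29546. 31337.]
narrow_stand 0.63 [34
[... 1162 characters left out ...]
2433. -112674. -111347.]
{'time_s': 1.0, 'qpos': array([-7.79221228e+01,  1.83094041e+01,  8.96405648e+01, -9.97262107e-05,
        7.20442378e+01, -1.14603017e+00]), 'qvel': array([ 0.05021982,  0.01360732, -0.03990068,  0.07843476, -0.08586564,
        0.03875716]), 'effort': array([-6.22733987e-04, -4.12361383e+01, -2.32231075e+01,  7.25986040e-02,
        3.75272892e-02, -1.94485729e-06]), 'ee_pos': array([ 131.5345152 , -559.75389769,  192.99034544]), 'ee_rot': array([1.79994210e+02, 2.10721100e-04, 1.32239381e+01]), 'force': array([-0.0817156 ,  0.67922417,  0.72296166]), 'torque': array([-0.04117276, -0.06941618, -0.00912492]), 'gripper_force': 0.0, 'gripper_width': 91.52436865274375}
```

View images.

```bash
sed -i "s/np.array(m\['rotation'\])/R.from_euler('xyz',m['rotation'],degrees=True).as_matrix()/g" h.py
python3 - <<'E'
from h import *
d=np.load('top0.npy')
for n,px in dict(hammer=(308,177),head1=(363,251),hend=(298,137),mag=(167,147),lens=(167,156),lens2=(182,225),wc1=(143,287),wc2=(172,146),nc=(240,151)).items(): print(n,np.round(pt('top',d,px)))
d=np.load('scene0.npy')
for n,px in dict(hammer=(243,255),hammer2=(128,249),hend=(125,202),lens=(341,134),wc1=(245,91),wc2=(343,146),nc=(304,183)).items(): print('s',n,np.round(pt('scene',d,px)))
E
```

```text
hammer [ 536. -176.   25.]
head1 [ 277. -363.   38.]
hend [ 251.   10. 1337.]
mag [590. 299. 183.]
lens [565. 302. 164.]
lens2 [353. 267.  31.]
wc1 [150. 352. 153.]
wc2 [599. 288. 165.]
nc [630.  73.  17.]
s hammer [ 541. -169.   16.]
s hammer2 [ 269. -361.   32.]
s hend [ 109. -234.   25.]
s lens [583. 296. 194.]
s wc1 [ 19. 524.  39.]
s wc2 [602. 284. 162.]
s nc [593.  59. 161.]
```

View pics/s.png

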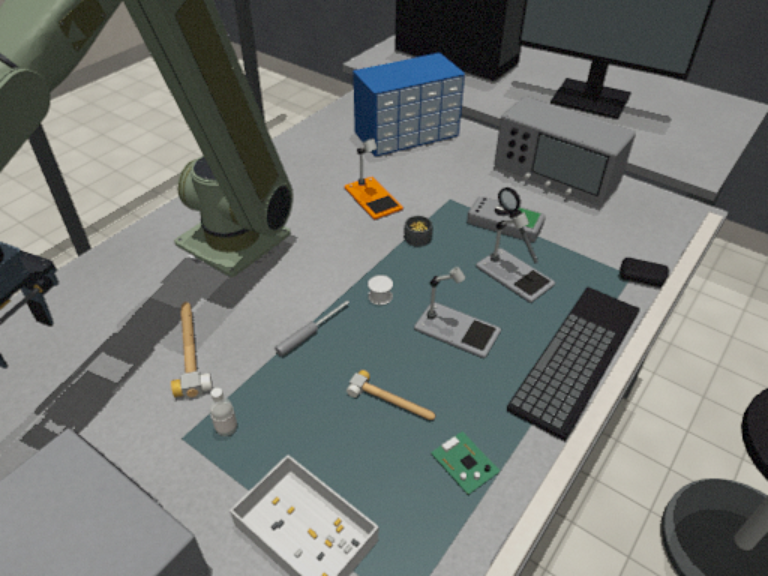

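View pics/t.png

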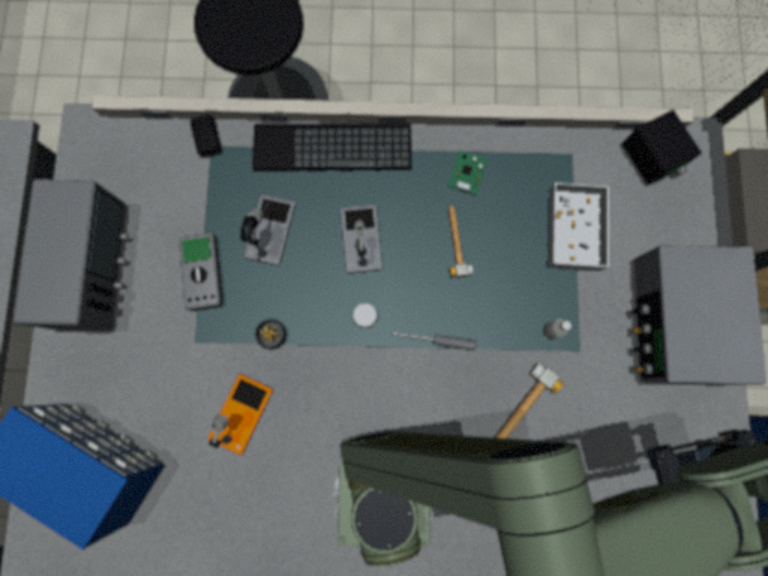

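The candidates in top view (full-resolution pixels):
- **Hammers:** the small one has its head at (307,180) and lies away from the robot. The large one has its head at (363,251). I choose the small one.
- **Stands:** the grey stand carrying the magnifier at (176,155) is the wide one, and the grey stand at (241,160) is the narrow one. The orange stand at (160,276) is a decoy.

Next I'll measure the stand poses, then crop to check.

```bash
python3 - <<'E'
from h import *
d=np.load('top0.npy');P=cloud('top',d);img=cv2.imread('pics/top0.png')
sc=np.load('scene0.npy');Q=cloud('scene',sc)
def near(P,c,r,z0,z1): return (np.hypot(P[...,0]-c[0],P[...,1]-c[1])<r)&(P[...,2]>z0)&(P[...,2]<z1)
print('bench z', np.median(P[150:200,270:290,2]),np.median(Q[230:240,170:200,2]))
for n,c in dict(wide=(600,290),narrow=(600,65)).items():
  for cam,PP in (('top',P),('scene',Q)):
    m=near(PP,c,140,7,20)
    nn,l,st,_=cv2.connectedComponentsWithStats(m.astype(np.uint8)); k=1+np.argmax(st[1:,4]); pts=PP[l==k][:,:2].astype(np.float32)
    print(n,cam,len(pts),cv2.minAreaRect(pts),'z',np.median(PP[l==k][:,2]))
    m=near(PP,c,140,100,300); q=PP[m]; print('  high',len(q),np.round(q.min(0)),np.round(q.max(0)),np.round(np.median(q,0)))
for cam,PP in (('top',P),('scene',Q)):
    m=near(PP,(600,-160),130,5,60); nn,l,st,_=cv2.connectedComponentsWithStats(m.astype(np.uint8)); k=1+np.argmax(st[1:,4]); pts=PP[l==k]
    print('hammer',cam,len(pts),cv2.minAreaRect(pts[:,:2].astype(np.float32)),pts[:,2].max())
    np.save(f'ham_{cam}.npy',pts)
    for x in range(510,720,20):
        q=pts[abs(pts[:,0]-x)<10]
        if len(q): print(x,len(q),np.round(q[:,1].mean(),1),np.round(np.ptp(q[:,1])),np.round(q[:,2].max()))
s=cv2.imread('pics/scene0.png')
a=cv2.resize(s[120:240,260:390],(520,480),interpolation=cv2.INTER_CUBIC);b=cv2.resize(img[120:200,150:220],(280,320)); c=cv2.resize(img[120:200,275:345],(280,320))
o=np.zeros((600,800,3),np.uint8);o[:480,:520]=a;o[:300,520:]=b[:300];o[300:600,520:]=c[:300]
cv2.imwrite('pics/c1.png',o)
E
```

```text
bench z -0.4435409840777993 -0.6211302100397802
wide top 842 ((619.2545166015625, 294.8975830078125), (89.5643539428711, 165.33094787597656), 78.83478546142578) z 11.737063802377747
  high 251 [543. 283. 101.] [647. 315. 220.] [578. 302. 171.]
wide scene 761 ((623.7216796875, 292.3497619628906), (93.495849609375, 165.25901794433594), 79.01622009277344) z 10.87003181949126
  high 391 [546. 276. 101.] [649. 313. 217.] [587. 298. 170.]
narrow top 861 ((603.9552001953125, 70.47613525390625), (167.71759033203125, 89.4415512084961), 6.908331394195557) z 11.497287435299086
  high 101 [534.  52. 106.] [605.  80. 170.] [574.  66. 145.]
narrow scene 983 ((606.45947265625, 67.16997528076172), (165.0164337158203, 92.30573272705078), 7.341464996337891) z 10.818709579258893
  high 129 [541.  50. 105.] [608.  75. 172.] [582.  61. 150.]
hammer top 278 ((599.7452392578125, -170.1350860595703), (174.5864715576172, 51.54487609863281), 1.993233561515808) 30.285521686086668
510 33 -169.6 49.0 28.0
530 73 -173.5 51.0 30.0
550 25 -169.9 22.0 24.0
570 23 -166.3 15.0 22.0
590 24 -164.2 18.0 21.0
610 22 -160.9 16.0 22.0
630 25 -157.7 16.0 21.0
650 22 -154.6 15.0 25.0
670 25 -151.8 15.0 22.0
690 6 -149.2 14.0 17.0
hammer scene 445 ((605.1333618164062, -170.61428833007812), (174.425537109375, 53.217533111572266), 3.997483491897583) 28.919009330912104
510 7 -167.5 34.0 26.0
530 117 -178.8 54.0 29.0
550 64 -180.5 39.0 27.0
570 38 -172.5 14.0 20.0
590 36 -169.5 18.0 23.0
610 42 -166.4 17.0 22.0
630 39 -162.9 16.0 20.0
650 38 -160.8 15.0 21.0
670 43 -157.1 18.0 20.0
690 21 -155.2 14.0 18.0
```

View pics/c1.png

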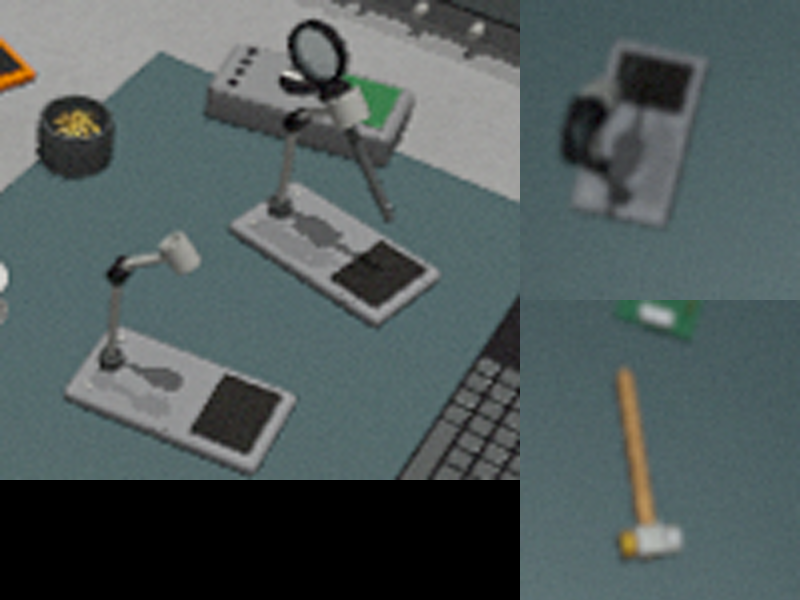

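The crop confirms the choice. It shows the magnifier in the grey stand with the bigger collar, the empty narrow stand at lower left, and the small hammer, whose head spans about 52 mm.

```bash
cat >> h.py <<'E'
def plan(target,yaw,n=None,start=None):
    """rows: translation at constant yaw in equal rows, then spin rows"""
    s=env.state() if start is None else start
    p=np.array(s['ee_pos']);y=s['ee_rot'][2] if start is None else s['yaw']
    M=(R.from_euler('z',y,degrees=True)*R.from_euler('x',180,degrees=True)).as_matrix()
    t=M.T@(np.array(target)-p); k=int(np.ceil(np.linalg.norm(t)/60))
    dy=(y-yaw+180)%360-180; ks=int(np.ceil(abs(dy)/10))
    print('trans',k,'x',np.round(t/max(k,1)/1000,4),'spin',ks,'x',round(np.deg2rad(dy)/max(ks,1),4),'from',np.round(p,1),round(y,2))
E
python3 - <<'E'
from h import *
print(np.round(env.camera_model('wrist')['hand_eye'],2),env.camera_model('wrist')['fx'],env.camera_model('wrist')['cx'],env.camera_model('wrist')['cy'])
for cam,o,yaw in (('top',(597.2,299.2),-11.1),('scene',(601.6,296.7),-11.0)):
    P=cloud(cam,np.load(cam+'0.npy')).reshape(-1,3); c,s=np.cos(np.deg2rad(yaw)),np.sin(np.deg2rad(yaw))
    q=P-np.array([*o,0]); L=np.stack([c*q[:,0]+s*q[:,1],-s*q[:,0]+c*q[:,1],q[:,2]],1)
    for z0,z1 in [(15,30),(30,50),(50,70),(70,90),(90,110),(110,130),(130,150),(150,165),(165,180),(180,190),(190,200),(200,210),(210,225)]:
        m=(abs(L[:,1])<50)&(L[:,0]>-80)&(L[:,0]<110)&(L[:,2]>z0)&(L[:,2]<z1); a=L[m]
        for lo,hi in((-80,-20),(-20,110)):
            b=a[(a[:,0]>lo)&(a[:,0]<=hi)]
            if len(b)>3: print(cam,z0,z1,len(b),'x',np.round(np.percentile(b[:,0],[2,50,98])),'y',np.round(np.percentile(b[:,1],[2,50,98])))
plan((500,300,350),-11)
E
```

```text
[[  -0.     -0.96   -0.27   76.84]
 [   1.     -0.      0.      1.75]
 [  -0.     -0.27    0.96 -193.52]
 [   0.      0.      0.      1.  ]] 297.3186396354542 260.2612199670982 189.3126973115529
top 15 30 36 x [-59. -43. -25.] y [-35.  -3.  37.]
top 15 30 104 x [-9. 60. 98.] y [-41.  -5.  35.]
top 30 50 5 x [-42. -40. -37.] y [-3. -2.  3.]
top 50 70 4 x [-43. -41. -39.] y [-4. -2. -1.]
top 70 90 6 x [60. 65. 69.] y [-4. -1.  4.]
top 90 110 4 x [-42. -39. -31.] y [-8. -5. -0.]
top 90 110 12 x [42. 50. 60.] y [-4. -1.  3.]
top 110 130 28 x [-44. -39. -31.] y [-9. -1.  8.]
top 110 130 8 x [31. 37. 43.] y [-4. -2.  4.]
top 130 150 8 x [-30. -24. -21.] y [-4. -0.  4.]
top 130 150 9 x [-19. -15.  20.] y [-13.  -2.   3.]
top 150 165 31 x [-15.  16.  25.] y [-13.  -6.  10.]
top 165 180 16 x [-48. -33. -21.] y [-4. -2.  0.]
top 165 180 43 x [-18.  -0.  14.] y [-13.  -6.  12.]
top 180 190 12 x [-55. -41. -22.] y [-4. -2. -0.]
top 180 190 8 x [-18.  -7.  -2.] y [-5. -2. -1.]
top 190 200 12 x [-55. -36. -22.] y [-4. -1.  3.]
top 190 200 4 x [-16.  -7.  -2.] y [-4. -3. -2.]
top 200 210 14 x [-54.
[... 747 characters left out ...]
 [-18.  11.  23.] y [-14.  -2.   3.]
scene 150 165 56 x [-12.  13.  25.] y [-14.  -8.  11.]
scene 165 180 38 x [-56. -39. -23.] y [-6. -1.  3.]
scene 165 180 55 x [-19.  -3.  14.] y [-11.  -2.  10.]
scene 180 190 26 x [-55. -38. -22.] y [-5. -0.  3.]
scene 180 190 13 x [-18.  -7.  -2.] y [-6. -1.  6.]
scene 190 200 24 x [-56. -40. -22.] y [-6. -1.  3.]
scene 190 200 19 x [-19. -11.  -3.] y [-5.  0.  8.]
scene 200 210 19 x [-50. -41. -25.] y [-4. -1.  2.]
scene 200 210 14 x [-19. -12.  -5.] y [-4.  1.  8.]
scene 210 225 21 x [-45. -30. -21.] y [-5. -0.  7.]
scene 210 225 7 x [-20. -15.  -9.] y [-5. -3.  3.]
trans 16 x [ 0.0347 -0.047  -0.0098] spin 3 x 0.1409 from [ 131.5 -559.8  193. ] 13.22
```

Call:
arm_command([
  {"offset":[0.03,-0.04,-0.03],"spin":0.1},
  {"offset":[0.03,-0.045,-0.03],"spin":0},
  {"offset":[0.035,-0.045,-0.02],"spin":0},
  {"offset":[0.035,-0.047,-0.02],"spin":0},
  {"offset":[0.035,-0.047,-0.02],"spin":0},
])

```text
time_s: 1.62
ee_pos: [262.0, -312.2, 313.8]
ee_rot: [180.0, -0.0, 7.5]
force: [0.7, -0.7, 0.5]
gripper_width: 91.0
gripper_force: 0.0
```

Call:
arm_command([
  {"offset":[0.03,-0.05,-0.02],"spin":0},
  {"offset":[0.03,-0.05,-0.02],"spin":0},
  {"offset":[0.03,-0.052,0],"spin":0},
  {"offset":[0.03,-0.052,0],"spin":0},
  {"offset":[0.03,-0.052,0],"spin":0},
])

```text
time_s: 2.25
ee_pos: [377.1, -38.7, 353.3]
ee_rot: [180.0, -0.1, 7.5]
force: [1.5, -1.5, -0.1]
gripper_width: 90.8
gripper_force: 0.0
```

```bash
python3 - <<'E'
from h import *
plan((500,300,350),-11)
E
```

```text
trans 7 x [ 0.0237 -0.0457  0.0005] spin 2 x 0.1613 from [377.1 -38.7 353.3] 7.49
```

Call:
arm_command([
  {"offset":[0.024,-0.046,0],"spin":0},
  {"offset":[0.024,-0.046,0],"spin":0},
  {"offset":[0.024,-0.046,0],"spin":0},
  {"offset":[0.024,-0.046,0],"spin":0},
  {"offset":[0.024,-0.046,0],"spin":0},
])

```text
time_s: 2.88
ee_pos: [466.1, 204.9, 353.0]
ee_rot: [180.0, -0.0, 7.5]
force: [1.5, -0.5, 0.6]
gripper_width: 91.2
gripper_force: 0.0
```

Call:
arm_command([
  {"offset":[0.02,-0.045,0],"spin":0},
  {"offset":[0.02,-0.03,0],"spin":0},
  {"offset":[0,0,0],"spin":0.16},
  {"offset":[0,0,0],"spin":0.16},
  {"offset":[0,0,0],"spin":0},
])

```text
time_s: 3.5
ee_pos: [495.6, 282.8, 352.8]
ee_rot: [180.0, 0.0, -10.7]
force: [0.0, -0.4, 0.2]
gripper_width: 91.4
gripper_force: 0.0
```

```bash
cat >> h.py <<'E'
def wcloud(depth,s):
    m=env.camera_model('wrist'); v,u=np.mgrid[0:384,0:512]
    dx,dy=(u-m['cx'])/m['fx'],(v-m['cy'])/m['fy']; th=np.hypot(dx,dy)+1e-9
    t=np.tan(np.minimum(th,1.5))/th
    P=np.stack([dx*t*depth,dy*t*depth,depth],-1); H=np.array(m['hand_eye'])
    T=P@H[:3,:3].T+H[:3,3]
    return T, T@R.from_euler('xyz',s['ee_rot'],degrees=True).as_matrix().T+np.array(s['ee_pos'])
E
python3 - <<'E'
from h import *
s=env.state();p,d=env.grab_frame('wrist');cv2.imwrite('pics/w1.png',cv2.resize(p,(768,576)));np.save('w1.npy',d)
T,W=wcloud(d,s);print(s['ee_pos'],s['ee_rot'],s['qpos'])
def near(P,c,r,z0,z1): return (np.hypot(P[...,0]-c[0],P[...,1]-c[1])<r)&(P[...,2]>z0)&(P[...,2]<z1)&(d>0)
for n,c in dict(wide=(600,290),narrow=(600,65)).items():
    m=near(W,c,140,7,20);nn,l,st,_=cv2.connectedComponentsWithStats(m.astype(np.uint8)); k=1+np.argmax(st[1:,4]); pts=W[l==k]
    print(n,len(pts),cv2.minAreaRect(pts[:,:2].astype(np.float32)),np.median(pts[:,2]))
q=W[near(W,(571,302),60,183,222)]; print(len(q),np.percentile(q,[1,50,99],axis=0).round(1))
E
```

```text
[495.59822242 282.83840468 352.80674999] [ 1.79988529e+02  7.39046919e-03 -1.07203322e+01] [ 2.85612966e+01  1.49669660e+01  7.19250956e+01 -4.20636871e-03
  9.31209218e+01  1.29281400e+02]
wide 3311 ((621.6432495117188, 292.82342529296875), (91.26493835449219, 164.95750427246094), 78.92256927490234) 14.187729988261424
narrow 3699 ((604.624267578125, 68.12883758544922), (165.77438354492188, 90.28394317626953), 7.122001647949219) 14.347404074283986
448 [[545.  293.6 185.6]
 [572.5 302.6 215.8]
 [597.7 311.6 220.8]]
```

View pics/w1.png

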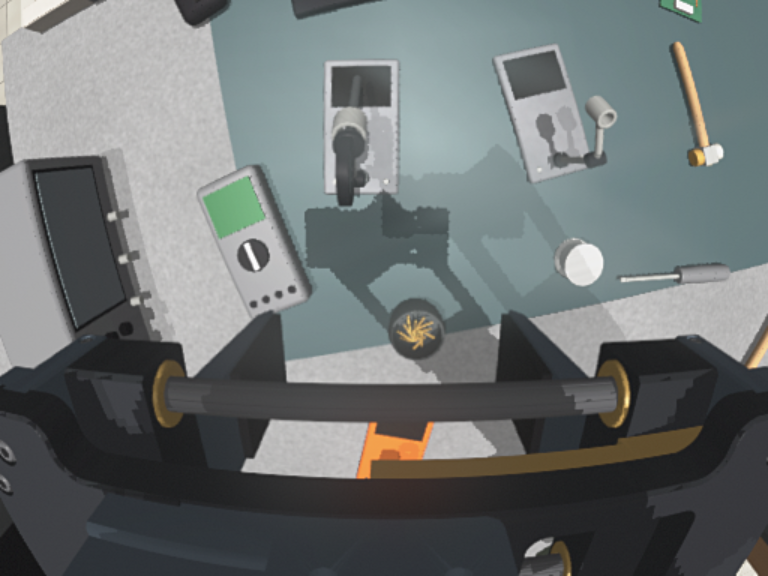

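The picture shows the wide stand with the magnifier edge-on at (350,150), the narrow collar at (600,112) and the small hammer at (703,155). The wrist measurements agree with the mean of the other two cameras.

```bash
python3 - <<'E'
from h import *
plan((571,302.6,195),-11.08)
E
```

```text
trans 3 x [ 0.0235 -0.0112  0.0526] spin 1 x 0.0069 from [495.6 282.7 352.9] -10.68
```

Call:
arm_command([
  {"offset":[0.0353,-0.0168,0],"spin":0.007},
  {"offset":[0.0353,-0.017,0],"spin":0},
  {"offset":[0,0,0.055],"spin":0},
  {"offset":[0,0,0.05],"spin":0},
  {"offset":[0,0,0],"spin":0},
])

```text
time_s: 4.18
ee_pos: [569.0, 301.0, 243.5]
ee_rot: [179.6, 0.5, -11.2]
force: [-0.3, 0.5, 0.0]
gripper_width: 91.0
gripper_force: 0.0
```

```bash
python3 - <<'E'
from h import *
s=env.state();p,d=env.grab_frame('wrist')
T,W=wcloud(d,s)
m=(d>0)&(np.hypot(W[...,0]-571,W[...,1]-302.6)<40)&(W[...,2]>205)&(W[...,2]<230)
print(m.sum(),np.percentile(W[m],[1,50,99],axis=0).round(1),np.percentile(T[m],[1,50,99],axis=0).round(1))
plan((571,302.6,195),-11.08)
E
```

```text
735 [[548.2 294.3 205.8]
 [576.3 302.  217.3]
 [595.2 310.7 220.7]] [[-21.6  -7.2  22.7]
 [  7.2  -2.4  26.2]
 [ 26.2   2.3  37.5]]
trans 1 x [-0.0001 -0.0006  0.0523] spin 1 x -0.0016 from [571.  302.  247.3] -11.17
```

Call:
arm_command([
  {"offset":[0,-0.0015,0.03],"spin":0},
  {"offset":[0,0,0.0225],"spin":0},
  {"offset":[0,0,0],"spin":0},
  {"offset":[0,0,0],"spin":0},
  {"offset":[0,0,0],"spin":0},
], jaw=0.03, newtons=15)

```text
time_s: 4.85
ee_pos: [572.7, 304.3, 197.6]
ee_rot: [-179.9, -0.2, -11.2]
force: [-0.4, 0.0, -0.6]
gripper_width: 44.2
gripper_force: 0.0
```

Call:
arm_command([
  {"offset":[0,0,0],"spin":0},
  {"offset":[0,0,0],"spin":0},
  {"offset":[0,0,0],"spin":0},
  {"offset":[0,0,0],"spin":0},
  {"offset":[0,0,0],"spin":0},
], jaw=0, newtons=15)

```text
time_s: 5.48
ee_pos: [571.7, 303.9, 195.4]
ee_rot: [180.0, 0.0, -11.2]
force: [0.3, 1.2, 0.1]
gripper_width: 9.1
gripper_force: 15.0
```

Call:
arm_command([
  {"offset":[0,0,0],"spin":0},
  {"offset":[0,0,0],"spin":0},
  {"offset":[-0.0064,0,-0.0077],"spin":0},
  {"offset":[-0.0064,0,-0.0077],"spin":0},
  {"offset":[0,0,0],"spin":0},
], jaw=0, newtons=40)

```text
time_s: 6.1
ee_pos: [558.9, 306.7, 212.1]
ee_rot: [-179.9, -0.1, -11.2]
force: [0.3, 0.1, -0.4]
gripper_width: 7.5
gripper_force: 40.0
```

Call:
arm_command([
  {"offset":[-0.0193,0,-0.023],"spin":0},
  {"offset":[-0.0193,0,-0.023],"spin":0},
  {"offset":[-0.0193,0,-0.023],"spin":0},
  {"offset":[-0.0193,0,-0.023],"spin":0},
  {"offset":[0,0,0],"spin":0},
])

```text
time_s: 6.72
ee_pos: [483.3, 322.1, 304.9]
ee_rot: [-179.8, -0.2, -11.2]
force: [0.4, -1.3, -1.9]
gripper_width: 7.2
gripper_force: 40.0
```

```bash
python3 - <<'E'
from h import *
s=env.state();p,d=env.grab_frame('wrist');cv2.imwrite('pics/w2.png',cv2.resize(p,(768,576)))
T,W=wcloud(d,s);print(s['ee_pos'],s['ee_rot'])
m=(d>0)&(abs(T[...,1])<12)&(T[...,2]>40)&(T[...,2]<135)&(T[...,0]>0)&(T[...,0]<115)
q=T[m];print(len(q))
for z in range(20,140,10):
    a=q[abs(q[:,2]-z)<5]
    if len(a): print(z,len(a),np.percentile(a[:,0],[3,50,97]).round(1),np.percentile(a[:,1],[3,50,97]).round(1))
for t in ['magnifier_end','magnifier','magnifier_lens']: print(t,[(np.round(r['location']),round(r['score'],2)) for r in env.pinpoint('wrist',t)[:2]])
E
```

```text
[483.28536338 322.08340026 304.94742839] [-179.82419308   -0.18348331  -11.16595748]
831
40 76 [30.3 35.2 38.4] [-4.2  0.3  5.6]
50 138 [34.8 41.1 45.7] [-4.3  0.7  4.9]
60 130 [43.4 49.2 54.8] [-4.5  0.3  5. ]
70 108 [51.  57.  62.1] [-4.7 -0.2  5.1]
80 107 [58.3 65.3 69.9] [-4.9 -0.3  4.3]
90 94 [68.  73.6 78.4] [-5.1 -0.3  4.4]
100 81 [75.5 81.3 86. ] [-5.3 -0.4  4.5]
110 83 [82.5 88.7 93.9] [-5.5 -0.5  4.6]
120 14 [89.3 95.2 96.4] [-5.7 -1.   3.2]
magnifier_end [(array([256.,  94.]), 0.97), (array([496.,  97.]), 0.35)]
magnifier [(array([258., 179.]), 0.59)]
magnifier_lens [(array([261., 220.]), 0.71)]
```

View pics/w2.png

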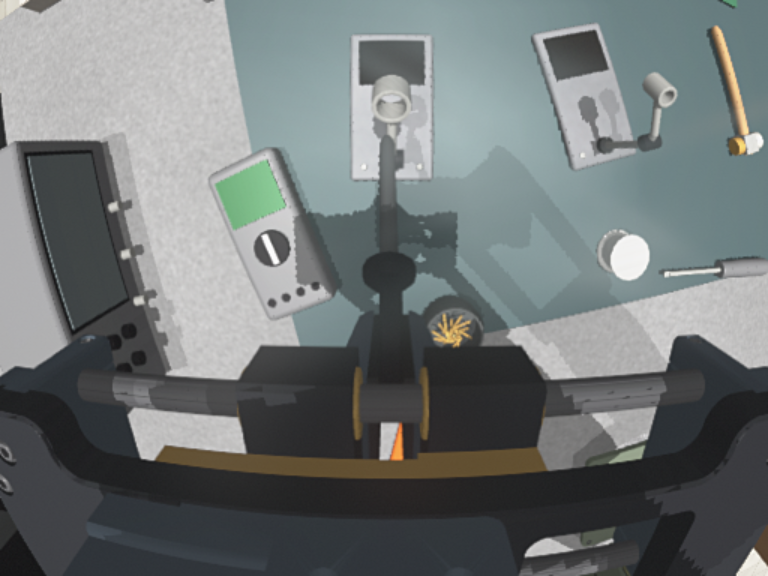

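The magnifier is held straight: its ferrule shows at (388,270) and the handle tip at (385,140). The wide collar is empty and open. Next I'll transfer to the narrow stand.

```bash
python3 - <<'E'
from h import *
plan((470,51.2,345),7.12)
E
```

```text
trans 5 x [ 0.0079  0.0534 -0.0088] spin 2 x -0.1605 from [483.6 320.9 301.2] -11.27
```

Call:
arm_command([
  {"offset":[0,0.02,-0.044],"spin":0},
  {"offset":[0.01,0.06,0],"spin":0},
  {"offset":[0.01,0.06,0],"spin":0},
  {"offset":[0.01,0.06,0],"spin":0},
  {"offset":[0.0095,0.06,0],"spin":0},
])

```text
time_s: 7.55
ee_pos: [471.4, 56.4, 345.6]
ee_rot: [179.9, 0.1, -11.3]
force: [0.9, -0.1, -0.4]
gripper_width: 7.5
gripper_force: 40.0
```

Call:
arm_command([
  {"offset":[0,0.007,0],"spin":-0.16},
  {"offset":[0,0,0],"spin":-0.16},
  {"offset":[0,0,0],"spin":0},
  {"offset":[0,0,0],"spin":0},
])

```text
time_s: 8.05
ee_pos: [470.2, 51.7, 346.1]
ee_rot: [180.0, 0.1, 7.0]
force: [-1.1, -0.0, -1.0]
gripper_width: 7.3
gripper_force: 40.0
```

```bash
python3 - <<'E'
from h import *
s=env.state();p,d=env.grab_frame('wrist');cv2.imwrite('pics/w3.png',cv2.resize(p[20:260,130:450],(800,600),interpolation=cv2.INTER_CUBIC))
np.save('w3.npy',d)
T,W=wcloud(d,s);print(s['ee_pos'],s['ee_rot'])
m=(d>0)&(np.hypot(W[...,0]-600,W[...,1]-65)<140)&(W[...,2]>7)&(W[...,2]<20);nn,l,st,_=cv2.connectedComponentsWithStats(m.astype(np.uint8)); k=1+np.argmax(st[1:,4]); pts=W[l==k]
print(len(pts),cv2.minAreaRect(pts[:,:2].astype(np.float32)),np.median(pts[:,2]))
for nm,pr in(('T',T),):
    m=(d>0)&(W[...,2]>120)&(W[...,2]<185)&(np.hypot(W[...,0]-585,W[...,1]-65)<35); q=W[m]
    yaw=np.deg2rad(7.12);e=q-np.array([582.3,65.3,165]);L=np.stack([np.cos(yaw)*e[:,0]+np.sin(yaw)*e[:,1],-np.sin(yaw)*e[:,0]+np.cos(yaw)*e[:,1],e[:,2]],1)
    a=np.deg2rad(40);C=np.stack([np.cos(a)*L[:,0]+np.sin(a)*L[:,2],L[:,1],-np.sin(a)*L[:,0]+np.cos(a)*L[:,2]],1)
    mm=abs(C[:,2])<4; print('mouth ring in collar frame',mm.sum(),np.percentile(C[mm],[2,50,98],axis=0).round(1))
m=(d>0)&(abs(T[...,1])<12)&(T[...,2]>40)&(T[...,2]<135)&(T[...,0]>0)&(T[...,0]<115);q=T[m]
for z in range(50,130,20):
    b=q[abs(q[:,2]-z)<5];print(z,len(b),np.percentile(b[:,0],[3,50,97]).round(1),np.percentile(b[:,1],[3,50,97]).round(1))
plan((469.6,51.2,312.6),7.12)
E
```

```text
[470.18836201  51.73660169 346.13516981] [1.79991346e+02 7.53501067e-02 6.96097528e+00]
3877 ((604.1836547851562, 66.95698547363281), (163.83250427246094, 89.90711212158203), 6.755953788757324) 14.138122739989683
mouth ring in collar frame 163 [[ -8.1 -10.1  -3.9]
 [  3.8  -0.5   0.6]
 [ 12.2   9.4   2.5]]
50 138 [35.4 40.  45. ] [-3.2  1.   5.9]
70 103 [52.3 56.3 60.6] [-3.5  0.9  5.3]
90 87 [66.  72.  76.8] [-3.9  0.9  5.5]
110 78 [82.8 88.  92.3] [-4.3  0.3  4.8]
trans 1 x [-0.0007  0.0006  0.0337] spin 1 x -0.0021 from [470.2  51.9 346.3] 7.0
```

View pics/w3.png

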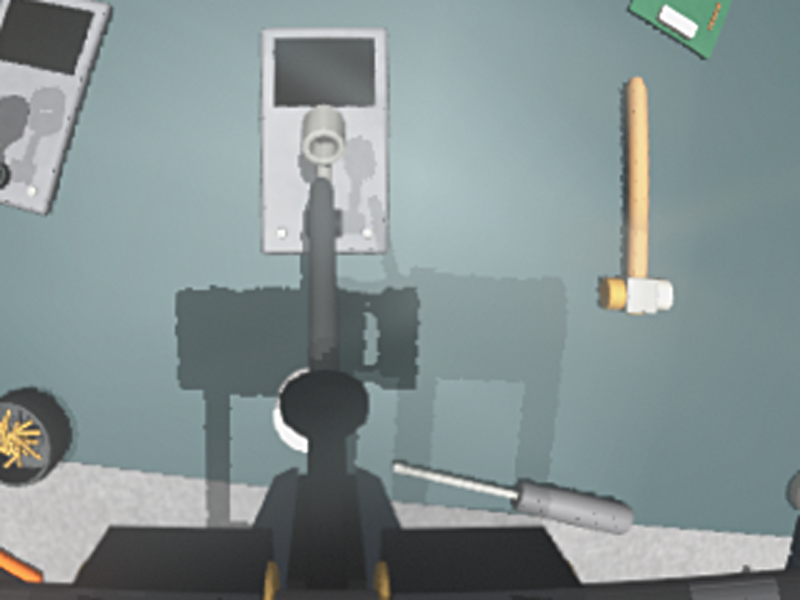

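Laterally the handle tip (320,180) lines up with the collar mouth (323,147). I'll start the insertion in small steps.

Call:
arm_command([
  {"offset":[-0.0005,0.0005,0.0335],"spin":0},
  {"offset":[0,0,0],"spin":0},
  {"offset":[0.0156,0,0.0196],"spin":0},
  {"offset":[0.0062,0,0.0078],"spin":0},
  {"offset":[0,0,0],"spin":0},
])

```text
time_s: 8.72
ee_pos: [491.5, 54.0, 286.0]
ee_rot: [180.0, 0.0, 7.1]
force: [-0.7, 0.4, -0.9]
gripper_width: 7.2
gripper_force: 40.0
```

```bash
python3 - <<'E'
from h import *
s=env.state();print(s['ee_pos'],s['force'],s['torque'])
p,d=env.grab_frame('wrist');cv2.imwrite('pics/w4.png',cv2.resize(p[50:170,200:320],(600,600),interpolation=cv2.INTER_CUBIC))
T,W=wcloud(d,s)
m=(d>0)&(abs(T[...,1])<12)&(T[...,2]>40)&(T[...,2]<135)&(T[...,0]>0)&(T[...,0]<115);q=T[m]
for z in range(50,120,20):
    b=q[abs(q[:,2]-z)<5];print(z,len(b),np.percentile(b[:,0],[3,50,97]).round(1),np.percentile(b[:,1],[3,50,97]).round(1))
E
```

```text
[491.47794448  54.04438456 285.98950047] [-0.74917405  0.4217663  -0.94953144] [ 0.04012339  0.0543629  -0.0376888 ]
50 133 [35.2 40.  45. ] [-3.2  1.   5.9]
70 105 [51.5 55.6 60.6] [-3.5  0.9  5.3]
90 90 [66.4 71.1 76.2] [-3.9  0.9  5.6]
110 142 [ 83.9  92.3 101.7] [-5.3 -0.2  6.9]
```

View pics/w4.png

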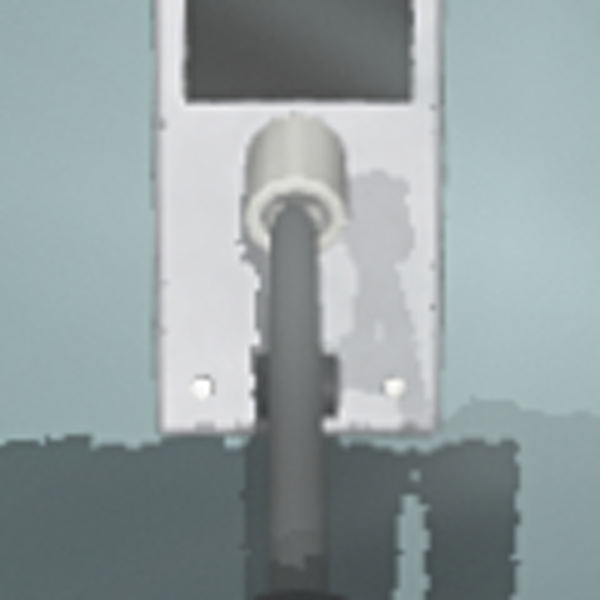

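The tip is centred in the narrow mouth at (295,205) with no contact force, so I'll continue.

Call:
arm_command([
  {"offset":[0.0062,0,0.0078],"spin":0},
  {"offset":[0.0062,0,0.0078],"spin":0},
  {"offset":[0.0062,0,0.0078],"spin":0},
  {"offset":[0,0,0],"spin":0},
])

```text
time_s: 9.28
ee_pos: [509.7, 56.2, 261.4]
ee_rot: [180.0, 0.1, 7.1]
force: [0.1, -0.2, -0.2]
gripper_width: 7.4
gripper_force: 40.0
```

Call:
arm_command([
  {"offset":[0.0062,0,0.0078],"spin":0},
  {"offset":[0.0062,0,0.0078],"spin":0},
  {"offset":[0.0062,0,0.0078],"spin":0},
  {"offset":[0,0,0],"spin":0},
])

```text
time_s: 9.78
ee_pos: [528.2, 58.5, 238.1]
ee_rot: [180.0, 0.1, 7.1]
force: [-0.3, 0.2, -1.6]
gripper_width: 7.3
gripper_force: 40.0
```

Call:
arm_command([
  {"offset":[0.0062,0,0.0078],"spin":0},
  {"offset":[0.0062,0,0.0078],"spin":0},
  {"offset":[0.0062,0,0.0078],"spin":0},
  {"offset":[0.0062,0,0.0078],"spin":0},
  {"offset":[0,0,0],"spin":0},
])

```text
time_s: 10.4
ee_pos: [552.8, 61.6, 206.9]
ee_rot: [180.0, 0.1, 7.1]
force: [0.3, 0.4, -1.0]
gripper_width: 7.7
gripper_force: 40.0
```

Call:
arm_command([
  {"offset":[0.0025,0,0.0031],"spin":0},
  {"offset":[0,0,0],"spin":0},
  {"offset":[0.0019,0,0.0023],"spin":0},
  {"offset":[0,0,0],"spin":0},
])

```text
time_s: 10.9
ee_pos: [557.2, 62.1, 202.4]
ee_rot: [180.0, 0.0, 7.1]
force: [-0.0, -0.7, -1.6]
gripper_width: 7.4
gripper_force: 40.0
```

Call:
arm_command([
  {"offset":[0.0012,0,0.0016],"spin":0},
  {"offset":[0,0,0],"spin":0},
  {"offset":[0.0012,0,0.0016],"spin":0},
  {"offset":[0,0,0],"spin":0},
])

```text
time_s: 11.4
ee_pos: [559.5, 62.4, 199.3]
ee_rot: [180.0, 0.0, 7.1]
force: [-0.4, 0.0, -1.2]
gripper_width: 7.4
gripper_force: 40.0
```

Call:
arm_command([
  {"offset":[0,0,0],"spin":0},
  {"offset":[0,0,0],"spin":0},
  {"offset":[0,0,0],"spin":0},
  {"offset":[0,0,0],"spin":0},
  {"offset":[0,0,0],"spin":0},
], jaw=0.04)

```text
time_s: 12.02
ee_pos: [559.6, 62.4, 199.4]
ee_rot: [180.0, -0.0, 7.1]
force: [0.5, 0.3, -0.2]
gripper_width: 39.9
gripper_force: 0.0
```

Call:
arm_command([
  {"offset":[0,0,-0.02],"spin":0},
  {"offset":[0,0,-0.04],"spin":0},
  {"offset":[-0.03,0,-0.05],"spin":0},
  {"offset":[0,0,0],"spin":0},
])

```text
time_s: 12.52
ee_pos: [530.6, 58.8, 314.2]
ee_rot: [180.0, -0.5, 7.1]
force: [-0.4, -0.0, -1.3]
gripper_width: 40.1
gripper_force: 0.0
```

```bash
python3 - <<'E'
from h import *
s=env.state();print(s['ee_pos'],s['force'])
for c in ['wrist','scene']:
    p,d=env.grab_frame(c)
    if c=='wrist': T,W=wcloud(d,s); img=p
    else: W=cloud(c,d);cv2.imwrite('pics/m.png',np.hstack([cv2.resize(p[80:230,250:350],(400,600),interpolation=cv2.INTER_CUBIC),cv2.resize(img[60:210,200:300],(400,600),interpolation=cv2.INTER_CUBIC)]))
    o=(582.3,65.3) if c=='wrist' else (584.1,64.4)
    yaw=np.deg2rad(7.12);e=W.reshape(-1,3)-np.array([*o,165]);L=np.stack([np.cos(yaw)*e[:,0]+np.sin(yaw)*e[:,1],-np.sin(yaw)*e[:,0]+np.cos(yaw)*e[:,1],e[:,2]],1)
    a=np.deg2rad(40);C=np.stack([np.cos(a)*L[:,0]+np.sin(a)*L[:,2],L[:,1],-np.sin(a)*L[:,0]+np.cos(a)*L[:,2]],1)
    for z in range(-125,75,10):
        m=(abs(C[:,2]-z)<5)&(abs(C[:,1])<20)&(abs(C[:,0])<40)&(W.reshape(-1,3)[:,2]>18)
        if m.sum()>2: print(c,z,m.sum(),np.percentile(C[m],[2,50,98],axis=0).round(0)[:,:2].T.tolist(),C[m][:,2].max().round())
E
```

```text
[530.57127318  58.77523262 314.2389329 ] [-0.43689644 -0.03905074 -1.26947252]
wrist -105 26 [[0.0, 3.0, 5.0], [-6.0, -1.0, 4.0]] -101.0
wrist -95 31 [[0.0, 3.0, 5.0], [-6.0, -2.0, 3.0]] -91.0
wrist -85 34 [[0.0, 3.0, 5.0], [-6.0, -1.0, 3.0]] -80.0
wrist -75 33 [[0.0, 3.0, 5.0], [-6.0, -1.0, 3.0]] -70.0
wrist -65 37 [[1.0, 4.0, 5.0], [-6.0, -2.0, 3.0]] -60.0
wrist -55 37 [[1.0, 3.0, 4.0], [-6.0, -2.0, 3.0]] -51.0
wrist -45 41 [[1.0, 3.0, 5.0], [-6.0, -1.0, 3.0]] -40.0
wrist -35 28 [[1.0, 3.0, 4.0], [-6.0, -1.0, 3.0]] -33.0
wrist -25 31 [[3.0, 10.0, 12.0], [-12.0, -1.0, 10.0]] -20.0
wrist -15 102 [[3.0, 11.0, 13.0], [-11.0, -1.0, 10.0]] -10.0
wrist -5 103 [[4.0, 11.0, 13.0], [-11.0, -1.0, 10.0]] -0.0
wrist 5 204 [[-8.0, 9.0, 13.0], [-14.0, -1.0, 12.0]] 10.0
wrist 15 94 [[-12.0, 2.0, 11.0], [-11.0, -6.0, 8.0]] 20.0
wrist 25 50 [[-21.0, -15.0, 24.0], [-8.0, -5.0, 5.0]] 29.0
wrist 35 80 [[-24.0, 27.0, 28.0], [-8.0, -1.0, 6.0]] 40.0
wrist 45 106 [[-23.0, 26.0, 28.0], [-8.0, 1.0, 6.0]] 50.0
wrist 55 135 [[-15.0, 21.0, 25.0], [-7.0, 0.0, 5.0]] 60.0
wrist 65 225 [[-12.0, 7.0, 17.0], [-6.0, -
[... 411 characters left out ...]
] -51.0
scene -45 11 [[-4.0, -1.0, 3.0], [-5.0, -1.0, 3.0]] -40.0
scene -35 10 [[-5.0, 1.0, 4.0], [-4.0, -3.0, 3.0]] -31.0
scene -25 14 [[-6.0, 3.0, 11.0], [-9.0, -5.0, 2.0]] -20.0
scene -15 33 [[-35.0, 2.0, 10.0], [-11.0, -3.0, 6.0]] -11.0
scene -5 32 [[-38.0, 4.0, 11.0], [-11.0, -4.0, 6.0]] -0.0
scene 5 33 [[-8.0, 3.0, 11.0], [-13.0, -7.0, 8.0]] 10.0
scene 15 34 [[-18.0, -2.0, 17.0], [-7.0, -1.0, 2.0]] 20.0
scene 25 49 [[-27.0, -3.0, 23.0], [-6.0, -1.0, 5.0]] 30.0
scene 35 56 [[-28.0, 2.0, 25.0], [-7.0, -0.0, 7.0]] 40.0
scene 45 54 [[-28.0, -1.0, 25.0], [-6.0, -1.0, 6.0]] 50.0
scene 55 41 [[-23.0, 2.0, 20.0], [-6.0, -1.0, 7.0]] 60.0
scene 65 22 [[-15.0, -1.0, 14.0], [-6.0, -2.0, 6.0]] 67.0
```

View pics/m.png

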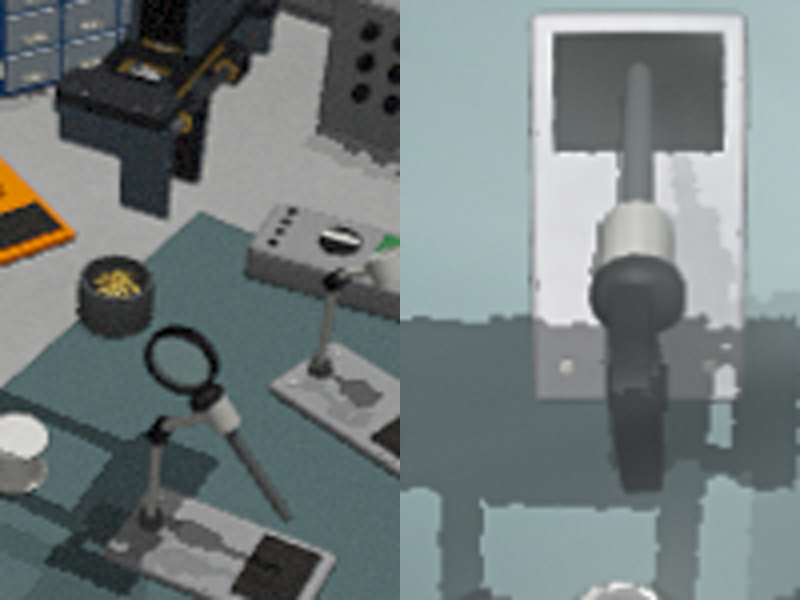

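The magnifier is seated. The ferrule rests on the collar at (640,285 right) and (215,395 left), and the lens top lies 68 mm along the axis against 66 expected. Next is the hammer.

```bash
python3 - <<'E'
from h import *
plan((480,-182,230),8.5)
E
```

```text
trans 5 x [-0.0158  0.0465  0.0159] spin 1 x -0.0246 from [529.8  58.7 309.7] 7.09
```

Call:
arm_command([
  {"offset":[-0.02,0.05,0],"spin":-0.025},
  {"offset":[-0.02,0.05,0],"spin":0},
  {"offset":[-0.02,0.05,0.02],"spin":0},
  {"offset":[-0.01,0.05,0.03],"spin":0},
  {"offset":[-0.007,0.035,0.03],"spin":0},
], jaw=0.09)

```text
time_s: 13.25
ee_pos: [486.3, -186.6, 226.7]
ee_rot: [-179.9, 0.1, 8.4]
force: [0.6, -0.2, 0.3]
gripper_width: 87.4
gripper_force: 0.0
```

Call:
arm_command([
  {"offset":[0,0,0],"spin":0},
  {"offset":[0,0,0],"spin":0},
])

```text
time_s: 13.5
ee_pos: [487.3, -184.3, 228.8]
ee_rot: [-179.9, 0.1, 8.5]
force: [0.0, -0.2, -0.5]
gripper_width: 90.5
gripper_force: 0.0
```

```bash
cat >> h.py <<'E'
def hammer(W,d,c=(600,-165),r=140):
    m=(d>0)&(np.hypot(W[...,0]-c[0],W[...,1]-c[1])<r)&(W[...,2]>7)&(W[...,2]<40)
    nn,l,st,_=cv2.connectedComponentsWithStats(m.astype(np.uint8)); k=1+np.argmax(st[1:,4]); return W[l==k]
E
python3 - <<'E'
from h import *
s=env.state();p,d=env.grab_frame('wrist');T,W=wcloud(d,s);print(s['ee_pos'],s['ee_rot'])
q=hammer(W,d);print(len(q))
hd=q[(q[:,0]>575)]; f=np.polyfit(hd[:,0],hd[:,1],1);yaw=np.arctan(f[0]);print('yaw',np.rad2deg(yaw))
c,sn=np.cos(yaw),np.sin(yaw);L=np.stack([c*q[:,0]+sn*q[:,1],-sn*q[:,0]+c*q[:,1],q[:,2]],1)
print('along',np.percentile(L[:,0],[0.5,99.5]),'maxz',np.percentile(L[:,2],99))
h=L[L[:,0]<L[:,0].min()+28];print('head y',np.percentile(h[:,1],[1,99]),'handle y',np.median(L[L[:,0]>L[:,0].min()+50][:,1]),'z',np.median(h[:,2]))
x0=np.percentile(L[:,0],99.5)-163; x1=np.percentile(L[:,0],.5)+13
for x in (x0,x1):
    y=np.mean(np.percentile(h[:,1],[1,99])); P=np.array([c*x-sn*y,sn*x+c*y]);print('head centre',P)
plan((*P,60),np.rad2deg(yaw))
E
```

```text
[ 487.32794399 -184.25804227  228.8091848 ] [-1.79931419e+02  5.00865110e-02  8.51735658e+00]
2013
yaw 8.52182782572829
along [484.30054738 657.04534953] maxz 28.9861732975097
head y [-278.70718073 -227.92553846] handle y -253.40802077292068 z 26.695064762697854
head centre [ 526.12881695 -177.30892083]
head centre [ 529.34807573 -176.82654549]
trans 3 x [ 0.0141 -0.0003  0.0565] spin 1 x 0.0009 from [ 487.7 -184.   229.5] 8.57
```

Call:
arm_command([
  {"offset":[0.0405,-0.001,0.05],"spin":0},
  {"offset":[0,0,0.06],"spin":0},
  {"offset":[0,0,0.05],"spin":0},
  {"offset":[0,0,0.03],"spin":0},
  {"offset":[0,0,0],"spin":0},
])

```text
time_s: 14.18
ee_pos: [525.2, -176.3, 39.5]
ee_rot: [-179.9, 0.2, 8.6]
force: [0.4, 0.1, -0.2]
gripper_width: 89.9
gripper_force: 0.0
```

Call:
arm_command([
  {"offset":[0,0,0.012],"spin":0},
  {"offset":[0,0,0.009],"spin":0},
  {"offset":[0,0,0],"spin":0},
  {"offset":[0,0,0],"spin":0},
], jaw=0.065, newtons=6)

```text
time_s: 14.68
ee_pos: [526.3, -178.1, 20.3]
ee_rot: [180.0, -0.1, 8.5]
force: [0.3, 0.0, 0.0]
gripper_width: 64.8
gripper_force: 0.0
```

Call:
arm_command([
  {"offset":[0,0,0],"spin":0},
  {"offset":[0,0,0],"spin":0},
  {"offset":[0,0,0],"spin":0},
  {"offset":[0,0,0],"spin":0},
], jaw=0.04, newtons=6)

```text
time_s: 15.18
ee_pos: [526.0, -178.0, 19.8]
ee_rot: [180.0, -0.0, 8.5]
force: [-0.5, -0.8, -0.3]
gripper_width: 40.3
gripper_force: 0.0
```

```bash
python3 - <<'E'
from h import *
s=env.state();p,d=env.grab_frame('wrist');T,W=wcloud(d,s)
p2,d2=env.grab_frame('scene')
o=np.hstack([cv2.resize(p[60:300,130:390],(400,369)),cv2.resize(p2[190:310,180:310],(400,369))]);cv2.imwrite('pics/w5.png',o)
q=hammer(cloud('scene',d2),d2);print(len(q),cv2.minAreaRect(q[:,:2].astype(np.float32)))
print(s['gripper_width'],s['gripper_force'])
E
```

```text
397 ((601.399169921875, -156.652099609375), (175.64993286132812, 54.392051696777344), 15.541886329650879)
40.28674560716589 0.0
```

View pics/w5.png

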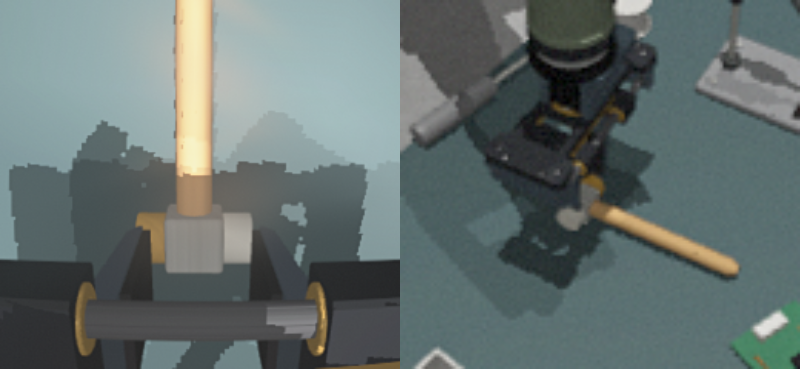

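The picture shows the head (195,240 left) lying just ahead of the fingers, which closed behind it. I'll measure its offset in the tool frame.

```bash
python3 - <<'E'
from h import *
s=env.state();p,d=env.grab_frame('wrist');T,W=wcloud(d,s);print(s['ee_pos'],s['ee_rot'][2])
m=(d>0)&(abs(T[...,1])<45)&(T[...,0]>-30)&(T[...,0]<230)&(W[...,2]>6)&(W[...,2]<40)
q=T[m];w=W[m]
for x in range(-20,220,6):
    a=(abs(q[:,0]-x)<3)
    if a.sum()>3: print(x,a.sum(),'y',np.percentile(q[a,1],[2,50,98]).round(1),'worldz',np.percentile(w[a,2],[50,98]).round(1))
E
```

```text
[ 525.91499604 -178.00005719   19.78051727] 8.52520309458203
-8 237 y [-18.7  -0.3  22.1] worldz [27.4 28.7]
-2 471 y [-19.4   1.1  22.8] worldz [27.3 28.9]
4 563 y [-19.3   2.4  23.4] worldz [27.1 28.8]
10 672 y [-25.1   0.4  24.1] worldz [26.1 28.7]
16 644 y [-24.8  -0.9  22.8] worldz [21.  28.2]
22 198 y [-8.6 -0.9  6.6] worldz [21.5 23.3]
28 196 y [-8.5 -0.9  6.6] worldz [21.5 23.4]
34 195 y [-8.4 -0.9  6.5] worldz [21.4 23.4]
40 204 y [-8.3 -0.8  6.5] worldz [21.4 23.3]
46 218 y [-9.  -1.1  6.5] worldz [21.2 23.7]
52 222 y [-8.9 -0.8  6.4] worldz [21.3 23.3]
58 214 y [-8.9 -1.4  6.4] worldz [21.4 23.1]
64 223 y [-8.8 -0.8  6.8] worldz [21.3 23.2]
70 246 y [-8.7 -0.8  7.1] worldz [21.1 23.2]
76 225 y [-8.7 -0.8  7. ] worldz [21.3 23.3]
82 223 y [-8.6 -0.7  7. ] worldz [21.3 23.3]
88 225 y [-8.6 -1.4  6.3] worldz [21.4 23.2]
94 228 y [-8.7 -1.4  6.4] worldz [21.2 23.3]
100 214 y [-8.7 -0.7  6.3] worldz [21.4 23.3]
106 217 y [-8.7 -1.3  6.4] worldz [21.3 23.2]
112 213 y [-8.6 -0.7  6.3] worldz [21.3 23.5]
118 214 y [-8.6 -1.4  6.3] worldz [21.3 23.3]
124 212 y [-8.6 -1.4  6.4] worldz [21.2 23.2]
130 202 y [-8.7 -1.1  6.4] worldz [21.2 23.5]
136 202 y [-8.8 -1.1  6.4] worldz [21.3 23.4]
142 206 y [-8.8 -0.8  7.1] worldz [21.2 23.3]
148 180 y [-8.8 -0.8  7.1] worldz [20.8 23.2]
154 5 y [-7.8  6.4  7.2] worldz [14.9 17.7]
```

```bash
python3 - <<'E'
from h import *
p,d=env.grab_frame('scene');W=cloud('scene',d)
for n,q in (('before',np.load('ham_scene.npy')),('now',hammer(W,d))):
    q=q[(q[:,2]<26)&(q[:,0]>580)];c,s=np.cos(np.deg2rad(8.5)),np.sin(np.deg2rad(8.5))
    L=np.stack([c*q[:,0]+s*q[:,1],-s*q[:,0]+c*q[:,1]],1);print(n,len(q),np.percentile(L[:,0],[98,99.7]),np.median(L[:,1]),np.polyfit(q[:,0],q[:,1],1))
E
```

```text
before 219 [659.54042959 660.9000757 ] -255.30087265055795 [ 1.49996741e-01 -2.57879158e+02]
now 219 [658.76774675 661.08657669] -255.43350083687477 [ 1.53031968e-01 -2.59731830e+02]
```

Call:
arm_command([
  {"offset":[0,0,0],"spin":0},
  {"offset":[0,0,0],"spin":0},
  {"offset":[0,0,0],"spin":0},
  {"offset":[0,0,-0.05],"spin":0},
  {"offset":[0,0,-0.05],"spin":0},
], jaw=0.09)

```text
time_s: 16.0
ee_pos: [525.5, -177.8, 120.4]
ee_rot: [-180.0, 0.1, 8.5]
force: [1.0, -0.4, 0.0]
gripper_width: 87.1
gripper_force: 0.0
```

Call:
arm_command([
  {"offset":[-0.02,0,-0.02],"spin":0},
  {"offset":[-0.02,0,0],"spin":0},
  {"offset":[0,0,0],"spin":0},
])

```text
time_s: 16.38
ee_pos: [485.5, -183.9, 140.1]
ee_rot: [180.0, -0.0, 8.5]
force: [0.8, 0.9, -0.4]
gripper_width: 90.0
gripper_force: 0.0
```

```bash
python3 - <<'E'
from h import *
s=env.state();p,d=env.grab_frame('wrist');T,W=wcloud(d,s);print(s['ee_pos'],s['ee_rot'][2])
p2,d2=env.grab_frame('top');cv2.imwrite('pics/top2.png',p2);cv2.imwrite('pics/w6.png',p)
q=hammer(W,d);f=np.polyfit(q[q[:,0]>580][:,0],q[q[:,0]>580][:,1],1);yaw=np.arctan(f[0]);print('yaw',np.rad2deg(yaw))
c,sn=np.cos(yaw),np.sin(yaw);L=np.stack([c*q[:,0]+sn*q[:,1],-sn*q[:,0]+c*q[:,1],q[:,2]],1)
x0=L[:,0].min()
for x in np.arange(x0,x0+180,4):
    a=abs(L[:,0]-x)<2
    if a.sum()>2 and (x<x0+44 or x>x0+160): print((x-x0).round(),a.sum(),np.percentile(L[a,1],[2,98]).round(1),np.percentile(L[a,2],[50,98]).round(1))
print(x0, 'front at y', np.median(L[:,1]))
yy=np.median(L[L[:,0]>x0+50][:,1]);
for x in (x0+13,): P=np.array([c*x-sn*yy,sn*x+c*yy]);print('head centre',P)
plan((*P,60),np.rad2deg(yaw))
E
```

```text
[ 485.48395507 -183.88240399  140.1366021 ] 8.47668581277873
yaw 8.743573274173166
0.0 22 [-265.4 -246.5] [26.1 26.9]
4.0 126 [-279.3 -230.6] [27.  29.3]
8.0 175 [-279.5 -230.3] [26.8 28.9]
12.0 199 [-279.5 -230.4] [26.8 28.8]
16.0 196 [-279.4 -230.5] [27.  29.1]
20.0 188 [-278.7 -230.2] [26.4 28.9]
24.0 183 [-279.  -229.8] [24.4 29.1]
28.0 120 [-276.4 -232.4] [21.9 28.2]
32.0 53 [-263. -247.] [21.  23.1]
36.0 58 [-263.  -247.2] [21.1 23.3]
40.0 62 [-263.  -247.1] [21.2 23.6]
164.0 52 [-262.5 -247.6] [21.1 23. ]
168.0 15 [-262.5 -247.6] [19.4 22.3]
480.92794457689126 front at y -255.0290437741365
head centre [ 526.95933722 -177.00758955]
trans 2 x [ 0.0203 -0.0004  0.0399] spin 1 x -0.0041 from [ 486.8 -183.9  139.7] 8.51
```

The hammer hasn't moved: the jaws closed above or beside the head without touching it. I'll check where the fingertips really are in the wrist depth image.

```bash
python3 - <<'E'
from h import *
s=env.state();p,d=env.grab_frame('wrist');T,W=wcloud(d,s);print(s['ee_pos'],s['gripper_width'])
m=(d>0)&(abs(T[...,0])<40)&(abs(T[...,1])<75)&(T[...,2]<60)&(T[...,2]>-100)
q=T[m]
for z in range(-80,60,8):
    a=q[abs(q[:,2]-z)<4]
    for sg in (-1,1):
        b=a[(a[:,1]*sg>0)]
        if len(b)>3: print(z,sg,len(b),'x',np.percentile(b[:,0],[2,50,98]).round(),'y',np.percentile(b[:,1],[2,50,98]).round())
p,d=cv2.imread('pics/w6.png'),None
cv2.imwrite('pics/w7.png',np.hstack([cv2.resize(cv2.imread('pics/w6.png')[60:320,120:400],(400,371)),cv2.resize(env.grab_frame('scene')[0][150:300,190:340],(400,371))]))
E
```

```text
[ 486.84819042 -183.89658879  139.71852265] 90.03375360760224
-80 -1 584 x [-16.  -2.  18.] y [-55. -46. -43.]
-80 1 521 x [-13.  -1.  18.] y [47. 50. 59.]
-72 -1 360 x [-15.  16.  18.] y [-54. -44. -43.]
-72 1 358 x [-15.  16.  18.] y [46. 48. 58.]
-64 -1 285 x [-14.  16.  18.] y [-54. -44. -43.]
-64 1 289 x [-15.  16.  18.] y [47. 47. 58.]
-56 -1 259 x [-15.  16.  18.] y [-53. -44. -43.]
-56 1 248 x [-15.  16.  18.] y [47. 48. 57.]
-48 -1 221 x [-1. 15. 18.] y [-53. -43. -43.]
-48 1 221 x [-1. 15. 18.] y [47. 47. 56.]
-40 -1 218 x [-5. 13. 18.] y [-52. -43. -43.]
-40 1 229 x [-5. 13. 18.] y [47. 47. 56.]
-32 -1 223 x [-10.  11.  18.] y [-51. -43. -43.]
-32 1 210 x [-9. 11. 18.] y [47. 47. 55.]
-24 -1 123 x [-13.   4.  18.] y [-49. -43. -43.]
-24 1 126 x [-13.   7.  18.] y [47. 47. 53.]
```

```bash
python3 - <<'E'
from h import *
s=env.state();p,d=env.grab_frame('scene');W=cloud('scene',d)
m=(np.hypot(W[...,0]-486,W[...,1]+183)<75)&(W[...,2]>60)&(W[...,2]<260)
q=W[m]
for z in range(70,250,10):
    a=q[abs(q[:,2]-z)<5]
    if len(a): print(z,len(a),np.percentile(a,[2,98],axis=0).round(0)[:,:2].T.tolist())
E
```

```text
160 23 [[471.0, 515.0], [-237.0, -136.0]]
170 52 [[476.0, 515.0], [-241.0, -135.0]]
180 51 [[467.0, 514.0], [-242.0, -129.0]]
190 53 [[467.0, 514.0], [-243.0, -128.0]]
200 55 [[474.0, 514.0], [-244.0, -126.0]]
210 22 [[478.0, 501.0], [-243.0, -126.0]]
220 12 [[480.0, 497.0], [-139.0, -129.0]]
230 9 [[486.0, 494.0], [-138.0, -133.0]]
240 16 [[491.0, 535.0], [-236.0, -126.0]]
```

Both cameras put the real fingertips about 20 mm behind the reported TCP, not 14 mm ahead as the interface says. I'll descend with that offset, watching the force.

Call:
arm_command([
  {"offset":[0.0405,-0.001,0.02],"spin":-0.004},
  {"offset":[0,0,0.05],"spin":0},
  {"offset":[0,0,0.035],"spin":0},
  {"offset":[0,0,0.025],"spin":0},
  {"offset":[0,0,0],"spin":0},
], jaw=0.08)

```text
time_s: 17.25
ee_pos: [525.1, -176.2, 7.6]
ee_rot: [-179.9, 0.3, 8.8]
force: [1.2, 0.4, -0.2]
gripper_width: 79.8
gripper_force: 0.0
```

Call:
arm_command([
  {"offset":[0,0,0.008],"spin":0},
  {"offset":[0,0,0.006],"spin":0},
  {"offset":[0,0,0.006],"spin":0},
  {"offset":[0,0,0],"spin":0},
])

```text
time_s: 17.75
ee_pos: [526.0, -176.9, -10.4]
ee_rot: [-180.0, 0.0, 8.8]
force: [0.5, 0.0, 0.0]
gripper_width: 79.8
gripper_force: 0.0
```

Call:
arm_command([
  {"offset":[0,0,0],"spin":0},
  {"offset":[0,0,0],"spin":0},
  {"offset":[0,0,0],"spin":0},
  {"offset":[0,0,0],"spin":0},
], jaw=0.04, newtons=6)

```text
time_s: 18.25
ee_pos: [526.2, -176.8, -10.0]
ee_rot: [-180.0, -0.0, 8.7]
force: [-0.6, 0.8, 1.3]
gripper_width: 51.9
gripper_force: 6.0
```

The head is gripped at 51.9 mm. I'll lift a little with the light grip to see whether the handle pivots.

Call:
arm_command([
  {"offset":[0,0,-0.01],"spin":0},
  {"offset":[0,0,-0.01],"spin":0},
  {"offset":[0,0,-0.01],"spin":0},
  {"offset":[0,0,-0.01],"spin":0},
  {"offset":[0,0,0],"spin":0},
])

```text
time_s: 18.88
ee_pos: [527.1, -177.2, 30.9]
ee_rot: [179.9, -0.1, 8.8]
force: [0.8, -0.7, -1.5]
gripper_width: 52.0
gripper_force: 6.0
```

```bash
cat >> h.py <<'E'
def hang():
    """handle line in tool frame from wrist depth"""
    s=env.state();p,d=env.grab_frame('wrist');T,W=wcloud(d,s)
    m=(d>0)&(abs(T[...,1]+1)<9)&(T[...,0]>22)&(T[...,0]<180)&(W[...,2]>6)&(T[...,2]>-60)
    hsv=cv2.cvtColor(p,cv2.COLOR_BGR2HSV);m&=(hsv[...,0]>8)&(hsv[...,0]<28)&(hsv[...,1]>70)
    q=T[m];print('ee',s['ee_pos'].round(1),'yaw',s['ee_rot'][2].round(2),'w',round(s['gripper_width'],1),'F',s['force'].round(1),'n',len(q))
    if len(q)<20: return
    xs=np.arange(np.percentile(q[:,0],1),np.percentile(q[:,0],99),8)
    for x in xs[:-1:2]:
        a=q[abs(q[:,0]-x)<4]
        if len(a)>5: print(round(x),len(a),'z',np.percentile(a[:,2],[5,50]).round(1),'y',np.percentile(a[:,1],[3,50,97]).round(1))
    c=q[abs(q[:,1]-np.median(q[:,1]))<3]; f=np.polyfit(c[:,0],c[:,2],1); print('drop angle below level',np.rad2deg(np.arctan(f[0])).round(1),'z at x=0',f[1].round(1),'xmax',q[:,0].max().round(1),'zmax',q[:,2].max().round(1))
E
python3 -c "
from h import *
hang()"
```

```text
ee [ 527.1 -177.2   30.9] yaw 8.75 w 52.0 F [ 0.8 -0.7 -1.5] n 3442
23 194 z [-32.8 -31.3] y [-5.9  0.6  7.6]
39 178 z [-32.3 -30.4] y [-5.7 -0.2  7.5]
55 246 z [-31.7 -30.1] y [-6.2 -1.5  7.9]
71 224 z [-31.5 -29.7] y [-6.  -2.   7.8]
87 218 z [-31.2 -29.3] y [-5.9 -2.   7.8]
103 230 z [-31.1 -29. ] y [-6.6 -2.   7.8]
119 239 z [-30.8 -28.9] y [-6.6 -1.5  7.8]
drop angle below level 0.7 z at x=0 -31.1 xmax 140.8 zmax -22.5
```

Call:
arm_command([
  {"offset":[0,0,0],"spin":0},
  {"offset":[0,0,0],"spin":0},
  {"offset":[0,0,-0.005],"spin":0},
  {"offset":[0,0,0],"spin":0},
], newtons=3)

```text
time_s: 19.42
ee_pos: [526.7, -177.1, 35.2]
ee_rot: [180.0, -0.0, 8.8]
force: [0.1, 0.0, -1.5]
gripper_width: 52.1
gripper_force: 3.0
```

```bash
python3 -c "
from h import *
hang()"
```

```text
ee [ 526.7 -177.1   35.2] yaw 8.76 w 52.1 F [ 0.1  0.  -1.5] n 3037
23 182 z [-30.3 -28.7] y [-5.4  1.2  7.6]
39 150 z [-28.7 -26.2] y [-5.3 -1.1  7.6]
55 209 z [-26.4 -24.5] y [-5.9 -1.6  7.5]
71 186 z [-24.5 -22.9] y [-5.8 -1.6  7.5]
87 177 z [-22.6 -20.7] y [-5.8 -1.6  7.5]
103 159 z [-20.7 -18.9] y [-5.3 -1.7  7.6]
119 186 z [-19.6 -17.6] y [-5.4 -1.1  7.6]
135 220 z [-17.8 -16.1] y [-5.5  0.   7.7]
drop angle below level 6.4 z at x=0 -31.0 xmax 147.1 zmax -8.4
```

At 3 N it pivots slowly: 6.4° so far. I'll keep lifting and let it droop.

Call:
arm_command([
  {"offset":[0,0,-0.015],"spin":0},
  {"offset":[0,0,-0.015],"spin":0},
  {"offset":[0,0,-0.015],"spin":0},
  {"offset":[0,0,-0.015],"spin":0},
  {"offset":[0,0,-0.015],"spin":0},
])

```text
time_s: 20.1
ee_pos: [526.3, -177.0, 111.1]
ee_rot: [180.0, -0.0, 8.8]
force: [-0.5, 0.4, -2.6]
gripper_width: 52.3
gripper_force: 3.0
```

```bash
python3 -c "
from h import *
hang()"
```

```text
ee [ 526.3 -177.   111.1] yaw 8.75 w 52.3 F [-0.5  0.4 -2.6] n 3936
23 193 z [-29.8 -27.9] y [-5.4  1.2  7.6]
39 179 z [-27.8 -25.3] y [-5.3 -0.5  7.6]
55 308 z [-25.2 -23.7] y [-5.3  0.9  7.6]
71 274 z [-22.9 -21.3] y [-5.3  0.1  7.6]
87 238 z [-20.7 -19. ] y [-5.3  0.1  7.6]
103 220 z [-18.3 -16.5] y [-5.4 -0.5  7.7]
119 279 z [-16.6 -14.9] y [-5.5  1.2  7.7]
135 259 z [-14.3 -12.7] y [-5.6  1.2  7.9]
drop angle below level 7.8 z at x=0 -31.7 xmax 147.6 zmax -6.6
```

Call:
arm_command([
  {"offset":[0,0,-0.03],"spin":0},
  {"offset":[0,0,0.02],"spin":0},
  {"offset":[0,0,-0.03],"spin":0},
  {"offset":[0,0,0.02],"spin":0},
  {"offset":[0,0,-0.03],"spin":0},
])

```text
time_s: 20.78
ee_pos: [523.4, -175.9, 156.8]
ee_rot: [-179.8, 0.5, 8.8]
force: [-0.5, 0.3, -1.6]
gripper_width: 52.0
gripper_force: 3.0
```

```bash
python3 -c "
from h import *
hang()"
```

```text
ee [ 523.4 -175.9  156.8] yaw 8.76 w 52.0 F [-0.5  0.3 -1.6] n 510
22 118 z [49.3 57.9] y [-4.5  1.8  7.9]
38 147 z [ 88.8 101. ] y [-4.4  1.8  7.8]
drop angle below level 71.8 z at x=0 -17.2 xmax 48.5 zmax 129.7
```

It swung to about 72° below level, and 50° is needed. I'll freeze it with more grip and measure again.

Call:
arm_command([
  {"offset":[0,0,0],"spin":0},
  {"offset":[0,0,0],"spin":0},
  {"offset":[0,0,0],"spin":0},
], newtons=10)

```text
time_s: 21.2
ee_pos: [525.8, -176.7, 158.9]
ee_rot: [-180.0, 0.1, 8.8]
force: [0.3, 0.1, -1.6]
gripper_width: 51.6
gripper_force: 10.0
```

```bash
cat >> h.py <<'E'
def head():
    s=env.state();p,d=env.grab_frame('wrist');T,W=wcloud(d,s)
    m=(d>0)&(abs(T[...,1])<11)&(abs(T[...,0])<30)&(T[...,2]>-60)&(T[...,2]<20);q=T[m]
    for x in range(-28,30,4):
        a=q[abs(q[:,0]-x)<2]
        if len(a)>3: print('head x',x,len(a),'z',np.percentile(a[:,2],[10,50,90]).round(1))
E
python3 -c "
from h import *
hang();head()"
```

```text
ee [ 525.8 -176.7  158.9] yaw 8.76 w 51.6 F [ 0.3  0.1 -1.6] n 355
22 103 z [64.4 73.3] y [-3.9  1.8  7.4]
drop angle below level 74.2 z at x=0 -14.1 xmax 40.7 zmax 131.5
head x -12 113 z [-29.6 -28.5 -26.6]
head x -8 185 z [-30.4 -29.4 -27.7]
head x -4 195 z [-30.7 -29.6 -28.6]
head x 0 223 z [-30.8 -30.1 -29.2]
head x 4 624 z [-28.6 -21.6   5.9]
head x 8 411 z [-14.6  -8.7  16.1]
head x 12 6 z [16.3 18.7 19.4]
```

The head has slipped to about 7 mm down and 8 mm back in the pads. I'll rest the handle end on the bench, slide the pads down along the handle axis to regain the grip, then tilt it about its end.

Call:
arm_command([
  {"offset":[0,0,0.008],"spin":0},
  {"offset":[0,0,0.005],"spin":0},
  {"offset":[0,0,0],"spin":0},
  {"offset":[0,0,0],"spin":0},
], newtons=5)

```text
time_s: 21.8
ee_pos: [526.4, -177.0, 146.8]
ee_rot: [180.0, -0.0, 8.8]
force: [-0.1, -0.1, -1.7]
gripper_width: 51.7
gripper_force: 5.0
```

Call:
arm_command([
  {"offset":[0.001,0,0.003],"spin":0},
  {"offset":[0.001,0,0.003],"spin":0},
  {"offset":[0.001,0,0.003],"spin":0},
  {"offset":[0,0,0],"spin":0},
])

```text
time_s: 22.3
ee_pos: [529.8, -176.9, 139.1]
ee_rot: [179.9, -0.1, 8.8]
force: [-0.4, 0.3, 4.9]
gripper_width: 51.7
gripper_force: 5.0
```

```bash
python3 -c "
from h import *
hang();head()"
```

```text
ee [ 529.8 -176.9  139.1] yaw 8.77 w 51.7 F [-0.4  0.3  4.9] n 312
22 102 z [67.8 77.1] y [-4.9  1.8  7.4]
drop angle below level 74.2 z at x=0 -10.3 xmax 38.2 zmax 125.7
head x -8 159 z [-36.  -34.7 -33.7]
head x -4 199 z [-36.1 -35.4 -34.7]
head x 0 475 z [-35.7 -32.3 -23.4]
head x 4 731 z [-25.5 -16.9   7.9]
head x 8 111 z [10.1 15.1 19.2]
```

Call:
arm_command([
  {"offset":[0.0,0,0.003],"spin":0},
  {"offset":[0.0,0,0.003],"spin":0},
  {"offset":[0,0,0],"spin":0},
])

```text
time_s: 22.78
ee_pos: [529.6, -176.9, 132.9]
ee_rot: [179.9, -0.1, 8.8]
force: [-2.2, 1.0, 5.4]
gripper_width: 51.8
gripper_force: 5.0
```

```bash
python3 -c "
from h import *
hang();head()"
```

```text
ee [ 529.6 -176.9  132.9] yaw 8.76 w 51.8 F [-2.2  1.   5.4] n 313
22 103 z [65.1 73.4] y [-4.8  1.8  7.4]
drop angle below level 73.1 z at x=0 -7.7 xmax 38.9 zmax 120.8
head x -4 346 z [-41.5 -40.1 -36.7]
head x 0 774 z [-35.3 -27.8  -1.5]
head x 4 361 z [-21.9   0.5  12.1]
head x 8 97 z [10.7 15.5 19. ]
```

The head top is now at −41 mm, so the grip covers the centre of the faces. Next I'll tilt about the resting handle end.

Call:
arm_command([
  {"offset":[-0.012,0,0.0035],"spin":0},
  {"offset":[-0.012,0,0.0045],"spin":0},
  {"offset":[-0.01,0,0.005],"spin":0},
  {"offset":[-0.01,0,0.0057],"spin":0},
  {"offset":[0,0,0],"spin":0},
], newtons=4)

```text
time_s: 23.5
ee_pos: [484.4, -182.9, 112.2]
ee_rot: [-179.9, 0.1, 8.7]
force: [0.3, -0.0, -1.2]
gripper_width: 52.3
gripper_force: 4.0
```

```bash
python3 -c "
from h import *
hang();head()"
```

```text
ee [ 484.4 -182.9  112.2] yaw 8.7 w 52.3 F [ 0.3 -0.  -1.2] n 1271
23 144 z [10.7 15.1] y [-4.9  1.4  7.6]
39 202 z [30.  35.4] y [-4.6  1.8  7.3]
55 157 z [52.4 57.8] y [-4.2  1.8  7.8]
71 112 z [74.8 80.4] y [-3.7  1.8  7.3]
drop angle below level 55.2 z at x=0 -21.4 xmax 82.6 zmax 97.6
head x -8 33 z [-39.8 -39.4 -38.6]
head x -4 374 z [-39.1 -36.6 -34.2]
head x 0 386 z [-33.6 -31.1 -28.1]
head x 4 472 z [-27.8 -23.6 -10.4]
head x 8 196 z [-11.5  -7.8  -2.6]
head x 12 177 z [-5.8 -2.4  3.3]
head x 16 178 z [-0.3  3.5  9.6]
head x 20 164 z [ 5.8  9.3 15.4]
head x 24 134 z [11.4 14.6 18.2]
head x 28 57 z [16.9 18.2 19.5]
```

Call:
arm_command([
  {"offset":[-0.005,0,0.0035],"spin":0},
  {"offset":[-0.005,0,0.004],"spin":0},
  {"offset":[0,0,0],"spin":0},
])

```text
time_s: 23.98
ee_pos: [475.2, -184.5, 105.1]
ee_rot: [-180.0, 0.1, 8.7]
force: [-0.1, 0.4, -2.0]
gripper_width: 51.9
gripper_force: 4.0
```

```bash
python3 -c "
from h import *
hang();head()"
```

```text
ee [ 475.2 -184.5  105.1] yaw 8.74 w 51.9 F [-0.1  0.4 -2. ] n 1553
23 159 z [4.6 8.3] y [-5.5  1.1  7.4]
39 224 z [20.5 25.6] y [-5.1  1.8  7.8]
55 178 z [39.5 44.5] y [-4.8  1.   7.4]
71 146 z [59.  64.1] y [-4.3  1.8  7.9]
drop angle below level 50.7 z at x=0 -22.7 xmax 93.3 zmax 95.2
head x -8 58 z [-39.5 -38.7 -37.3]
head x -4 356 z [-38.6 -36.3 -33.9]
head x 0 341 z [-33.7 -31.5 -29.1]
head x 4 470 z [-28.7 -25.2 -13.2]
head x 8 204 z [-14.5 -11.2  -5.4]
head x 12 185 z [-9.2 -6.3 -1.3]
head x 16 166 z [-4.3 -1.5  3.4]
head x 20 169 z [-0.   3.3  8.1]
head x 24 160 z [ 5.2  8.4 13.4]
head x 28 143 z [ 9.8 13.1 16.8]
```

The hammer is at 50.7° with its end resting on the bench. I'll lock the grip and lift, clearing the hung magnifier.

Call:
arm_command([
  {"offset":[0,0,0],"spin":0},
  {"offset":[0,0,0],"spin":0},
  {"offset":[0,0,0],"spin":0},
  {"offset":[0,0,-0.02],"spin":0},
  {"offset":[0,0,-0.04],"spin":0},
], jaw=0.03, newtons=60)

```text
time_s: 24.7
ee_pos: [474.6, -184.1, 164.7]
ee_rot: [-179.9, 0.2, 8.8]
force: [2.0, -0.7, -2.9]
gripper_width: 51.2
gripper_force: 60.0
```

Call:
arm_command([
  {"offset":[0,0,-0.05],"spin":0},
  {"offset":[0,0,-0.05],"spin":0},
  {"offset":[0,0,-0.05],"spin":0},
  {"offset":[0,0,-0.04],"spin":0},
  {"offset":[0,0,0],"spin":0},
])

```text
time_s: 25.32
ee_pos: [477.2, -185.1, 358.8]
ee_rot: [179.8, -0.4, 8.8]
force: [0.6, 0.1, -2.4]
gripper_width: 51.1
gripper_force: 60.0
```

```bash
python3 -c "
from h import *
hang();head();plan((493.3,317.9,350),-11.08)"
```

```text
ee [ 477.2 -185.1  358.8] yaw 8.76 w 51.1 F [ 0.6  0.1 -2.4] n 1514
22 150 z [4.5 7.9] y [-4.7  1.1  7.4]
38 231 z [20.3 25.6] y [-5.1  1.1  7.8]
54 176 z [39.5 44.5] y [-4.7  1.4  7.4]
70 141 z [58.9 63.7] y [-4.2  1.8  7.8]
drop angle below level 50.7 z at x=0 -22.9 xmax 93.3 zmax 96.4
head x -8 64 z [-39.5 -38.5 -37.7]
head x -4 353 z [-38.1 -36.1 -34. ]
head x 0 340 z [-33.7 -31.4 -29. ]
head x 4 468 z [-28.6 -25.2 -13.6]
head x 8 209 z [-14.3 -11.1  -4.5]
head x 12 182 z [-9.5 -6.6 -1.5]
head x 16 169 z [-4.7 -1.9  2.8]
head x 20 171 z [0.2 3.4 8.8]
head x 24 158 z [ 5.1  8.5 13.5]
head x 28 143 z [ 9.7 13.1 17.1]
trans 9 x [ 0.0105 -0.0549  0.0005] spin 2 x 0.1731 from [ 475.4 -184.5  354.5] 8.76
```

The grip is rigid at 50.7°. Transferring to the wide stand.

Call:
arm_command([
  {"offset":[0.0105,-0.055,0],"spin":0},
  {"offset":[0.0105,-0.055,0],"spin":0},
  {"offset":[0.0105,-0.055,0],"spin":0},
  {"offset":[0.0105,-0.055,0],"spin":0},
  {"offset":[0.0105,-0.055,0],"spin":0},
])

```text
time_s: 26.05
ee_pos: [484.8, 96.7, 353.1]
ee_rot: [180.0, 0.2, 8.8]
force: [0.9, 1.1, -1.9]
gripper_width: 51.4
gripper_force: 60.0
```

Call:
arm_command([
  {"offset":[0.0105,-0.055,0],"spin":0},
  {"offset":[0.0105,-0.055,0],"spin":0},
  {"offset":[0.0105,-0.055,0],"spin":0},
  {"offset":[0.0105,-0.055,0],"spin":0},
  {"offset":[0,0,0],"spin":0.173},
])

```text
time_s: 26.68
ee_pos: [492.8, 322.4, 351.3]
ee_rot: [179.9, 0.3, -1.1]
force: [0.5, -0.0, -2.3]
gripper_width: 51.0
gripper_force: 60.0
```

Call:
arm_command([
  {"offset":[0,0,0],"spin":0.173},
  {"offset":[0,0,0],"spin":0},
  {"offset":[0,0,0],"spin":0},
])

```text
time_s: 27.05
ee_pos: [493.6, 318.6, 354.3]
ee_rot: [179.9, 0.1, -10.9]
force: [-0.8, 0.5, -1.9]
gripper_width: 51.3
gripper_force: 60.0
```

```bash
python3 - <<'E'
from h import *
hang()
s=env.state();p,d=env.grab_frame('wrist');T,W=wcloud(d,s)
m=(d>0)&(np.hypot(W[...,0]-610,W[...,1]-290)<140)&(W[...,2]>7)&(W[...,2]<20);nn,l,st,_=cv2.connectedComponentsWithStats(m.astype(np.uint8)); k=1+np.argmax(st[1:,4]); pts=W[l==k]
print(len(pts),cv2.minAreaRect(pts[:,:2].astype(np.float32)),np.median(pts[:,2]))
q=W[(d>0)&(W[...,2]>120)&(W[...,2]<185)&(np.hypot(W[...,0]-600,W[...,1]-297)<40)]
y=np.deg2rad(-11.08);e=q-np.array([599.5,297.1,165]);L=np.stack([np.cos(y)*e[:,0]+np.sin(y)*e[:,1],-np.sin(y)*e[:,0]+np.cos(y)*e[:,1],e[:,2]],1)
a=np.deg2rad(40);C=np.stack([np.cos(a)*L[:,0]+np.sin(a)*L[:,2],L[:,1],-np.sin(a)*L[:,0]+np.cos(a)*L[:,2]],1)
mm=abs(C[:,2])<4; print('ring',mm.sum(),np.percentile(C[mm],[2,50,98],axis=0).round(1))
cv2.imwrite('pics/w8.png',cv2.resize(p[20:260,130:450],(800,600)))
plan((493.3,317.9,287.6),-11.08)
E
```

```text
ee [493.6 318.6 354.3] yaw -10.94 w 51.3 F [-0.8  0.5 -1.9] n 1564
22 153 z [3.8 7.4] y [-4.9  0.8  7.9]
38 229 z [19.3 24.9] y [-5.3  1.5  7.5]
54 181 z [39.1 43.8] y [-5.   1.5  7.3]
70 133 z [58.5 63.3] y [-4.5  1.5  7.5]
drop angle below level 50.6 z at x=0 -23.5 xmax 93.9 zmax 94.4
3389 ((621.2388916015625, 292.9872741699219), (91.34516143798828, 164.30828857421875), 78.88107299804688) 14.265834197533252
ring 213 [[-10.1 -13.3  -3.8]
 [  5.    1.7   0.6]
 [ 16.3  14.3   2.3]]
trans 2 x [-0.0002  0.0004  0.0337] spin 1 x 0.0012 from [493.8 318.6 355. ] -11.01
```

View pics/w8.png

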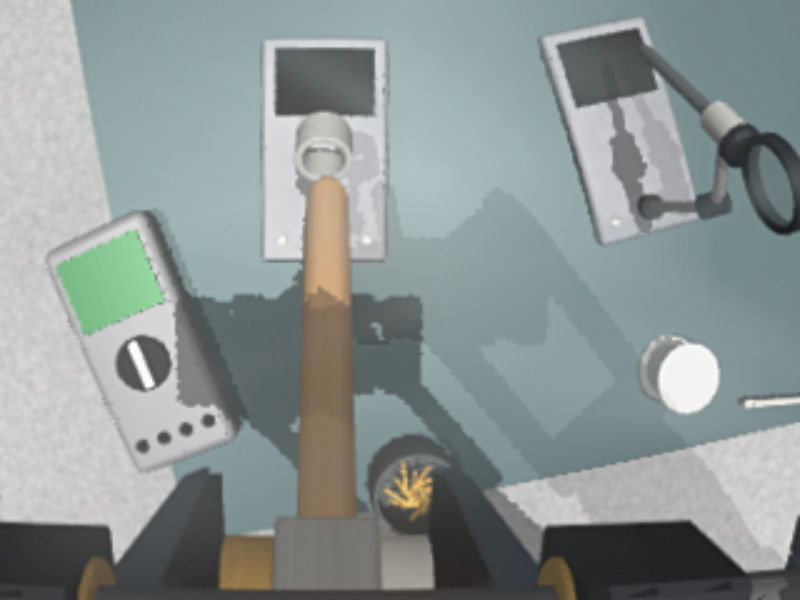

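The tip (328,180) sits about 1.5 mm to the right of the mouth's centre line (323,157). I'll correct that in tool −y, then lower and insert along the handle axis.

Call:
arm_command([
  {"offset":[0,-0.001,0.034],"spin":0.002},
  {"offset":[0,0,0.0334],"spin":0},
  {"offset":[0,0,0],"spin":0},
  {"offset":[0.0127,0,0.0155],"spin":0},
  {"offset":[0,0,0],"spin":0},
])

```text
time_s: 27.78
ee_pos: [507.6, 317.1, 272.0]
ee_rot: [180.0, 0.0, -11.2]
force: [-1.5, -0.2, -2.4]
gripper_width: 50.8
gripper_force: 60.0
```

Call:
arm_command([
  {"offset":[0.0063,0,0.0077],"spin":0},
  {"offset":[0.0063,0,0.0077],"spin":0},
  {"offset":[0,0,0],"spin":0},
  {"offset":[0,0,0],"spin":0},
])

```text
time_s: 28.28
ee_pos: [519.0, 315.1, 257.3]
ee_rot: [-180.0, -0.0, -11.2]
force: [-0.2, 0.7, -1.2]
gripper_width: 51.1
gripper_force: 60.0
```

```bash
python3 -c "
from h import *
hang();plan((602.05,296.6,152.1),-11.08)"
```

```text
ee [519.  315.1 257.3] yaw -11.18 w 51.1 F [-0.2  0.7 -1.2] n 1545
22 160 z [3.6 7.4] y [-4.9  1.5  7.8]
38 232 z [19.2 24.9] y [-5.3  0.8  7.5]
54 180 z [38.7 43.5] y [-5.   1.5  7.3]
70 139 z [57.9 63.1] y [-4.5  1.5  7.5]
drop angle below level 50.6 z at x=0 -23.5 xmax 90.7 zmax 89.5
trans 3 x [0.0284 0.0007 0.0351] spin 1 x -0.0018 from [518.9 315.1 257.5] -11.18
```

Call:
arm_command([
  {"offset":[0.0063,0.0005,0.0077],"spin":0},
  {"offset":[0.0063,0,0.0077],"spin":0},
  {"offset":[0.0063,0,0.0077],"spin":0},
  {"offset":[0,0,0],"spin":0},
])

```text
time_s: 28.82
ee_pos: [537.5, 310.4, 232.8]
ee_rot: [179.9, 0.1, -11.2]
force: [0.7, 0.2, -2.5]
gripper_width: 51.4
gripper_force: 60.0
```

Call:
arm_command([
  {"offset":[0.0063,0,0.0077],"spin":0},
  {"offset":[0.0063,0,0.0077],"spin":0},
  {"offset":[0.0063,0,0.0077],"spin":0},
  {"offset":[0.0063,0,0.0077],"spin":0},
  {"offset":[0,0,0],"spin":0},
])

```text
time_s: 29.45
ee_pos: [562.2, 305.6, 202.2]
ee_rot: [179.9, 0.1, -11.2]
force: [0.1, -0.4, -3.1]
gripper_width: 50.9
gripper_force: 60.0
```

Call:
arm_command([
  {"offset":[0.0063,0,0.0077],"spin":0},
  {"offset":[0.0063,0,0.0077],"spin":0},
  {"offset":[0.0063,0,0.0077],"spin":0},
  {"offset":[0.0063,0,0.0077],"spin":0},
  {"offset":[0,0,0],"spin":0},
])

```text
time_s: 30.08
ee_pos: [586.9, 300.7, 171.4]
ee_rot: [179.9, 0.1, -11.2]
force: [-0.4, 0.0, -2.7]
gripper_width: 51.1
gripper_force: 60.0
```

Call:
arm_command([
  {"offset":[0.0044,0,0.0054],"spin":0},
  {"offset":[0.0044,0,0.0054],"spin":0},
  {"offset":[0.0025,0,0.0031],"spin":0},
  {"offset":[0,0,0],"spin":0},
])

```text
time_s: 30.58
ee_pos: [597.9, 298.8, 158.2]
ee_rot: [180.0, 0.0, -11.2]
force: [0.2, -0.3, -2.6]
gripper_width: 51.2
gripper_force: 60.0
```

Call:
arm_command([
  {"offset":[0.0016,0,0.0019],"spin":0},
  {"offset":[0.0016,0,0.0019],"spin":0},
  {"offset":[0,0,0],"spin":0},
  {"offset":[0,0,0],"spin":0},
])

```text
time_s: 31.08
ee_pos: [601.1, 298.3, 154.9]
ee_rot: [180.0, -0.0, -11.2]
force: [0.4, -0.8, -1.6]
gripper_width: 51.2
gripper_force: 60.0
```

Call:
arm_command([
  {"offset":[0.0013,0,0.0015],"spin":0},
  {"offset":[0,0,0],"spin":0},
  {"offset":[0,0,0],"spin":0},
])

```text
time_s: 31.45
ee_pos: [602.4, 298.0, 153.3]
ee_rot: [180.0, 0.0, -11.2]
force: [0.3, -0.2, -1.7]
gripper_width: 51.2
gripper_force: 60.0
```

Call:
arm_command([
  {"offset":[0.0013,0,0.0015],"spin":0},
  {"offset":[0,0,0],"spin":0},
  {"offset":[0,0,0],"spin":0},
])

```text
time_s: 31.82
ee_pos: [603.6, 297.8, 152.0]
ee_rot: [-180.0, -0.0, -11.2]
force: [-1.0, 0.2, 0.3]
gripper_width: 51.4
gripper_force: 60.0
```

Call:
arm_command([
  {"offset":[0,0,0],"spin":0},
  {"offset":[0,0,0],"spin":0},
  {"offset":[0,0,0],"spin":0},
  {"offset":[0,0,0],"spin":0},
], jaw=0.08, newtons=3)

```text
time_s: 32.33
ee_pos: [603.7, 297.8, 151.9]
ee_rot: [-180.0, -0.0, -11.2]
force: [-0.0, 0.5, 0.2]
gripper_width: 80.5
gripper_force: 0.0
```

Call:
arm_command([
  {"offset":[0,0,-0.02],"spin":0},
  {"offset":[0,0,-0.04],"spin":0},
  {"offset":[-0.04,0,-0.04],"spin":0},
  {"offset":[-0.04,0,-0.04],"spin":0},
  {"offset":[0,0,0],"spin":0},
])

```text
time_s: 32.95
ee_pos: [524.6, 314.7, 296.8]
ee_rot: [-179.7, -0.4, -11.1]
force: [1.2, -0.7, 0.8]
gripper_width: 80.2
gripper_force: 0.0
```

```bash
python3 - <<'E'
from h import *
s=env.state();print(s['ee_pos'],s['time_s'])
st={'wide':((599.5,297.1),(601.6,296.7),-11.08),'narrow':((582.3,65.3),(584.1,64.4),7.12)}
for c in ['wrist','scene']:
    p,d=env.grab_frame(c); cv2.imwrite(f'pics/fin_{c}.png',p)
    W=wcloud(d,s)[1] if c=='wrist' else cloud(c,d)
    W=W[d>0]
    for n,(o1,o2,yw) in st.items():
        o=o1 if c=='wrist' else o2; y=np.deg2rad(yw);e=W-np.array([*o,165]);L=np.stack([np.cos(y)*e[:,0]+np.sin(y)*e[:,1],-np.sin(y)*e[:,0]+np.cos(y)*e[:,1],e[:,2]],1)
        a=np.deg2rad(40);C=np.stack([np.cos(a)*L[:,0]+np.sin(a)*L[:,2],L[:,1],-np.sin(a)*L[:,0]+np.cos(a)*L[:,2]],1)
        k=(abs(C[:,1])<28)&(abs(C[:,0])<(16 if n=='wide' else 32))&(C[:,2]>-170)&(C[:,2]<80)&(W[:,2]>20)
        print(c,n,'top',np.percentile(C[k][:,2],[99,99.8]).round(1),'bottom',np.percentile(C[k][:,2],[.2,1]).round(1))
        for z in (-120,-100,-60,-35,-5,5,13,22):
            m=k&(abs(C[:,2]-z)<4)
            if n=='wide' and m.sum()>3: print('  ',z,m.sum(),np.percentile(C[m],[2,50,98],axis=0).round(0)[:,:2].T.tolist())
E
```

```text
[524.56241122 314.68881718 296.80488473] 32.95
wrist wide top [29.6 30. ] bottom [-138.5 -134.3]
   -120 30 [[2.0, 5.0, 7.0], [-7.0, -0.0, 7.0]]
   -100 33 [[3.0, 5.0, 7.0], [-7.0, -0.0, 7.0]]
   -60 47 [[-1.0, 5.0, 7.0], [-7.0, -0.0, 7.0]]
   -35 8 [[5.0, 7.0, 7.0], [-5.0, -3.0, 3.0]]
   -5 118 [[4.0, 13.0, 16.0], [-13.0, -0.0, 14.0]]
   5 146 [[5.0, 11.0, 15.0], [-14.0, 1.0, 19.0]]
   13 250 [[8.0, 10.0, 12.0], [-25.0, -0.0, 25.0]]
   22 487 [[-8.0, 7.0, 12.0], [-25.0, -0.0, 25.0]]
wrist narrow top [67.  67.7] bottom [-109.3 -102.5]
scene wide top [26.5 26.9] bottom [-148.4 -146. ]
   -120 14 [[-9.0, -1.0, 5.0], [-7.0, -3.0, 3.0]]
   -100 12 [[-8.0, -0.0, 6.0], [-7.0, -2.0, 7.0]]
   -60 10 [[-10.0, 1.0, 4.0], [-9.0, -5.0, 1.0]]
   -35 11 [[-10.0, -2.0, 4.0], [-7.0, -1.0, 4.0]]
   -5 23 [[-6.0, 7.0, 14.0], [-14.0, -9.0, 15.0]]
   5 31 [[-10.0, 4.0, 10.0], [-27.0, -11.0, 24.0]]
   13 42 [[-12.0, 5.0, 12.0], [-27.0, -10.0, 26.0]]
   22 40 [[-8.0, 3.0, 10.0], [-27.0, -10.0, 26.0]]
scene narrow top [64.5 65.1] bottom [-114.8 -109.4]
```

Both are seated: once camera bias is removed, each head sits within about 2 mm of its mouth. Handing in.

```bash
python3 -c "
from h import *
print(env.state()['force'],env.job_done())"
```

```text
the job is handed in; nothing more can be done
[-0.6583785  -0.27447117 -1.01625692] None
```

The magnifier hangs in the narrow collar and the hammer in the wide collar, each measured within about 2–3 mm of its mouth with the gripper clear, and the job was handed in at about 33 s with no verdict returned; the real fingertips sit about 20 mm behind the reported TCP (not 14 mm ahead), which cost one empty grasp.

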